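# Put the standard sockets back on the socket rail

### The job

Four standard-length sockets and two deep ones are standing about on the bench. Put the four standard-length sockets back on the socket rail, each over the post whose round seat is as wide as that socket, standing upright and flat on the seat as they stand now (hexagon up); set them down rather than let them drop. Leave the two tall deep sockets standing where they are: they belong in another holder.

Things in the scene. Friction and masses are not known exactly. Their poses are not given: they have to be found in the camera images.
- socket_34_mid (a point): Standard-length steel socket standing upright, hexagon opening up, square-drive end down: a plain cylinder 34 mm in outer diameter and 50 mm tall, with a 19 mm bore through its drive end. The point is its centre, on the axis, half-way up (25 mm above its underside); z runs up the axis.
- socket_44_mid (a point): Standard-length steel socket standing upright, hexagon opening up, square-drive end down: a plain cylinder 44 mm in outer diameter and 54 mm tall, with a 19 mm bore through its drive end. The point is its centre, on the axis, half-way up (27 mm above its underside); z runs up the axis.
- socket_54_mid (a point): Standard-length steel socket standing upright, hexagon opening up, square-drive end down: a plain cylinder 54 mm in outer diameter and 58 mm tall, with a 19 mm bore through its drive end. The point is its centre, on the axis, half-way up (29 mm above its underside); z runs up the axis.
- socket_64_mid (a point): Standard-length steel socket standing upright, hexagon opening up, square-drive end down: a plain cylinder 64 mm in outer diameter and 62 mm tall, with a 19 mm bore through its drive end. The point is its centre, on the axis, half-way up (31 mm above its underside); z runs up the axis.
- deep_44_mid (a point): Deep steel socket standing upright: 44 mm in outer diameter but 90 mm tall, so much taller than the standard ones. It belongs in another holder. The point is its centre, half-way up (45 mm above its underside); z runs up the axis.
- deep_54_mid (a point): Deep steel socket standing upright: 54 mm in outer diameter but 90 mm tall, so much taller than the standard ones. It belongs in another holder. The point is its centre, half-way up (45 mm above its underside); z runs up the axis.
- seat_34 (a point): Fixed station of the socket holder: a pale round seat 34 mm wide on a grey base 68 x 82 mm, with a thin upright post (7 mm thick, pointed, 34 mm tall above the seat) in its middle. Four stations sit in a line, in any order, 88 mm apart on a low black rail 80 x 372 mm. The point is the centre of the seat's upper face, at the post's foot, 16 mm above the bench; x across the rail, y along it.
- seat_44 (a point): Fixed station of the socket holder: a pale round seat 44 mm wide on a grey base 68 x 82 mm, with a thin upright post (7 mm thick, pointed, 34 mm tall above the seat) in its middle. Four stations sit in a line, in any order, 88 mm apart on a low black rail 80 x 372 mm. The point is the centre of the seat's upper face, at the post's foot, 16 mm above the bench; x across the rail, y along it.
- seat_54 (a point): Fixed station of the socket holder: a pale round seat 54 mm wide on a grey base 68 x 82 mm, with a thin upright post (7 mm thick, pointed, 34 mm tall above the seat) in its middle. Four stations sit in a line, in any order, 88 mm apart on a low black rail 80 x 372 mm. The point is the centre of the seat's upper face, at the post's foot, 16 mm above the bench; x across the rail, y along it.
- seat_64 (a point): Fixed station of the socket holder: a pale round seat 64 mm wide on a grey base 68 x 82 mm, with a thin upright post (7 mm thick, pointed, 34 mm tall above the seat) in its middle. Four stations sit in a line, in any order, 88 mm apart on a low black rail 80 x 372 mm. The point is the centre of the seat's upper face, at the post's foot, 16 mm above the bench; x across the rail, y along it.
Not all that is in view belongs to the job. What is shaped like the part that bears socket_44_mid but blue is not meant.

How it is judged:
By the outcome, as a careful person would: the job done as asked, in the order asked, and still so for the second after the job is handed in, with the robot touching nothing.
It also fails if it takes over 96 s, if anything falls off the work surface, if the arm or the gripper's body presses on something with over 40 N, if the wrist force passes 120 N, or if a joint passes its speed limit or range.

### The arm

A 6-joint arm with a two-finger parallel gripper is mounted at the origin on the work surface. World frame = base frame: x ahead of the robot, y to its left, z up, the work surface at z = 0. Lengths are in mm, angles in rad, forces in N, time in s.
With the tool pointing down it reaches from about 275 to 750 mm from the base axis. Payload 10.2 kg.
Tool frame: the origin (TCP) lies midway between the tips of the shut fingers; the grasp point (between the pads) lies 19 mm behind it; x points along the fingers, y is the direction in which the jaws open and shut, and the axes are right-handed (so a half turn about x gives the same grasp; the last joint's range is limited). The gripper opens to 85 mm and grips with 20 to 120 N. Pads are 22 mm wide; open, the fingers measure 114 mm over their backs; the gripper's body (76 mm by 85 mm) begins 54 mm behind the grasp point. The pads swing forward as they close: fully open they stand 13 mm farther back than shut.
Start: joints at [1.021, 0.313, 1.498, -0, 1.331, -0.223], TCP at [168.545, 497.216, 209.294] pointing down, gripper open.
Joint ranges: [-2.94, 2.94], [-0.97, 2.17], [0.19, 2.56], [-1.23, 4.37], [0.02, 3.11], [-2.88, 2.88]. Speed limits (rad/s): [2.39, 2.39, 3.01, 3.14, 3.14, 3.14].

### API

Orientations are given as a unit quaternion [w, x, y, z].
In Python, from rig import sense, capture, get_calibration, finish_job gives the robot as it stands.
- The arm moves only by the tool jog_arm, never from a script. Its argument "increments" is a list of rows, each an object of numbers: "rx", "ry", "rz": the turn, a rotation vector about the tool's x, y, z in rad; "x", "y", "z": the shift along the tool's x, y, z in mm; "hand": the finger opening in mm, from 0 to 85.4. A call has 1 to 5 rows; each row shifts and turns the commanded pose from where the row before left it, along the tool's axes as they then stand; what a row does not reach is not made up. A row lasts 1/8 s, in which the tool goes at most 62.5 mm and 10.7 degrees, less where a joint would pass 70% of its speed; a pose out of reach is approached as far as the arm can. A call with a gripper value outside its range is refused whole. The fingers move at their own pace and stop on an object; "force" is the grip in N (left out, the last holds). Time passes only in rows, so rows that do not move let the fingers close. It gives the time, the measured TCP pose, the force and the opening at its end, in the units of the state.
- sense(): the state, without advancing time (a new reading comes with each control period).
- capture(name): name is "scene" or "top" or "wrist"; returns the picture (384x512x3 uint8, red, green, blue); there is no depth.
- get_calibration(name): a dict with "camera_matrix" (3x3 intrinsics, pixels), "R" (3x3) and "t" (3): a world point X has camera coordinates R X + t; the wrist camera has in their place "T_tool_cam" (4x4, takes a point from camera to tool coordinates, whose origin is the TCP and whose axes are the tool frame's). Camera axes: x right, y down, z forward; pixel columns grow to the right and rows downward; lengths in mm; the calibration is good to about 2 mm. The wrist camera is an equidistant fisheye: a pixel r from the principal point sees the ray r / f radians off the axis. A picture is of the moment at which its call begins: read the wrist's pose just before it. get_calibration takes no time and is no camera call.
- finish_job(): hands the job in, once; it reports no verdict.
The state is a dict: "time_s": time; "joints": joint angles; "dq": joint speeds; "tau": joint torques, N m; "eef_pos": TCP position; "ee_rot": TCP orientation; "force": force on the tool from outside, world axes, zero at the start; "wrist_torque": the same for the moment, N m; "grip_width": opening from 0.0 (shut) to 1.0 (fully open).
Only numpy, scipy, OpenCV 4.12 (cv2) and the standard library are available. Lean on these libraries where they do the work, as an engineer would, in place of code of your own. Each camera call takes 0.05 s, during which the arm holds its last target.

## Working session

There is one attempt and no reset: what is moved stays moved. The work goes in short steps, Python scripts to look and compute and a tool call to move; the robot and the scene stay as the last step left them, time stands still between calls to the robot, and variables do not carry over. Pictures are saved under pics/ and viewed, and the job is handed in when it is done.

Besides the shell and the picture viewer there is one more tool, called as name([rows], argument=value, ...), one row to a line, values as JSON. jog_arm: Moves the arm, as the interface text tells. Its arguments: {"type":"object","properties":{"increments":{"type":"array","items":{"type":"object","properties":{"rx":{"type":"number"},"ry":{"type":"number"},"rz":{"type":"number"},"x":{"type":"number"},"y":{"type":"number"},"z":{"type":"number"},"hand":{"type":"number"}}}},"force":{"type":"number"}},"required":["increments"]}

```bash
mkdir -p pics
python3 - <<'E'
from rig import *
import cv2
s=sense();print({k:s[k] for k in('time_s','eef_pos','ee_rot','force','grip_width')})
for n in('scene','top','wrist'):
    cv2.imwrite(f'pics/{n}0.png',cv2.cvtColor(capture(n),cv2.COLOR_RGB2BGR));print(n,get_calibration(n))
E
```

```text
{'time_s': 0.0, 'eef_pos': array([168.39872583, 496.95456714, 208.73876067]), 'ee_rot': array([ 0.69751891,  0.11459553,  0.69785848, -0.11545033]), 'force': array([-0.42590547,  0.07404452,  0.80315067]), 'grip_width': 1.004060361057335}
scene {'camera_matrix': array([[458.32898192,   0.        , 252.67401266],
       [  0.        , 458.32898192, 191.13111305],
       [  0.        ,   0.        ,   1.        ]]), 'R': array([[ 0.62661369,  0.77924705,  0.01137139],
       [ 0.59236172, -0.46675108, -0.65669705],
       [-0.50642164,  0.41823134, -0.75406874]]), 't': array([-346.1002016 , -292.55475661, 1489.41208787])}
top {'camera_matrix': array([[474.35855826,   0.        , 260.24913803],
       [  0.        , 474.35855826, 194.1830408 ],
       [  0.        ,   0.        ,   1.        ]]), 'R': array([[ 0.01006425, -0.99979298,  0.01768363],
       [-0.99137788, -0.01228697, -0.13045661],
       [ 0.13064688, -0.01621821, -0.9912963 ]]), 't': array([ -15.83541084,  558.27406856, 1306.98226458])}
wrist {'camera_matrix': array([[297.31863964,   0.        , 250.89563627],
       [  0.        , 297.31863964, 188.91139011],
       [  0.        ,   0.        ,   1.        ]]), 'T_tool_cam': array([[ 1.56087408e-03, -2.98298626e-01,  9.54471316e-01,
        -1.65345139e+02],
       [ 9.99998468e-01,  1.22204549e-03, -1.25340298e-03,
        -4.69760537e-01],
       [-7.92518983e-04,  9.54471810e-01,  2.98300077e-01,
        -7.58369896e+01],
       [ 0.00000000e+00,  0.00000000e+00,  0.00000000e+00,
         1.00000000e+00]])}
```

View pics/top0.png

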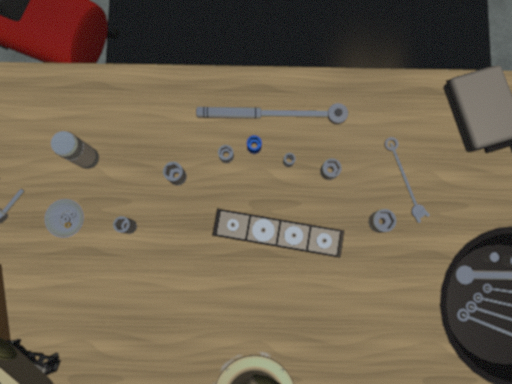

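View pics/scene0.png

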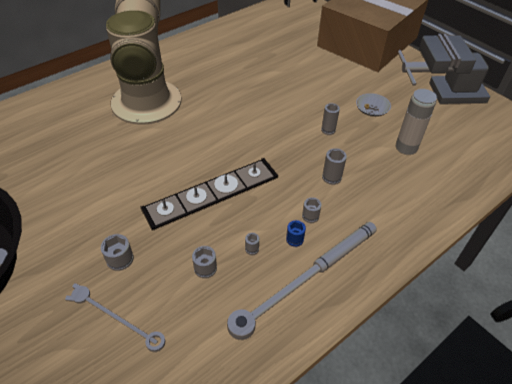

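View pics/wrist0.png

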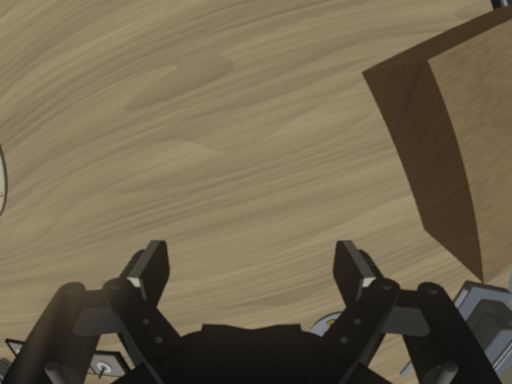

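Run:
```python
import cv2
a=cv2.imread('pics/top0.png')
cv2.imwrite('pics/topz1.png',cv2.resize(a[130:265,100:260],None,fx=5,fy=5,interpolation=cv2.INTER_CUBIC)[:600])
cv2.imwrite('pics/topz2.png',cv2.resize(a[145:265,260:420],None,fx=5,fy=5,interpolation=cv2.INTER_CUBIC))
```

```text
(no output)
```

View pics/topz1.png

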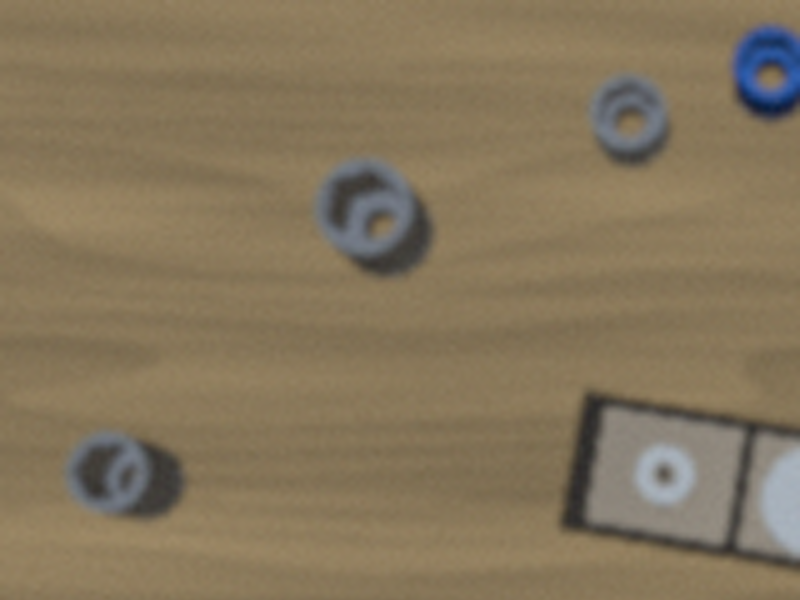

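View pics/topz2.png

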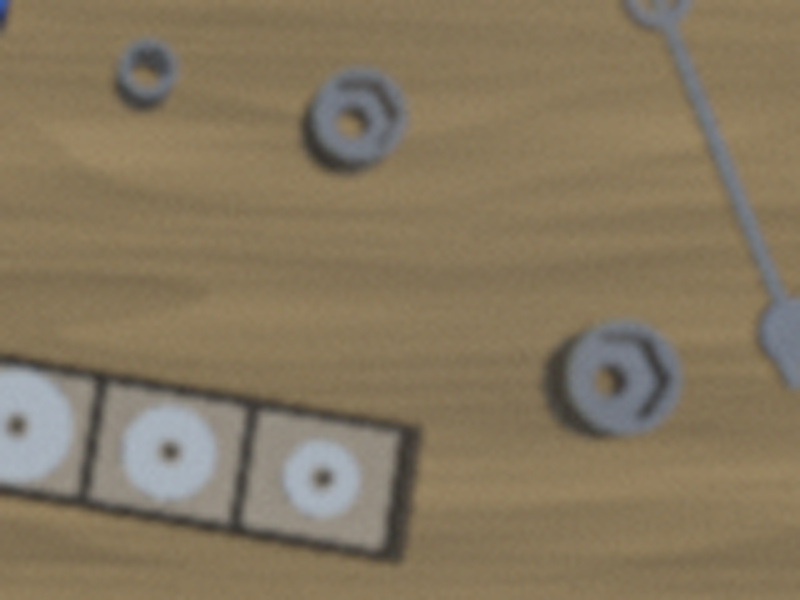

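```bash
cat > h.py <<'E'
import numpy as np
from rig import *
from scipy.spatial.transform import Rotation as Ro
def back(n,u,v,z):
    c=get_calibration(n);K=c['camera_matrix'];R=c['R'];t=c['t']
    d=R.T@np.linalg.solve(K,[u,v,1.]);o=-R.T@t
    return o+d*(z-o[2])/d[2]
def proj(n,X):
    c=get_calibration(n);p=c['camera_matrix']@(c['R']@np.array(X,float)+c['t']);return p[:2]/p[2]
E
python3 - <<'E'
from h import *
o=dict(s34=(148,68,2,50),s54=(359,116,2,58),s64=(622,377,2,62),s44=(629,112,1,54),d54=(364,208,1,90),d44=(110,472,1,90),blue=(771,65,1,54),
 e34=(666,475,1,16),e64=(16,427,2,16),e54=(169,453,2,16),e44=(321,479,2,16))
for k,(c,r,w,z) in o.items():
    ox,oy=((100,130),(260,145))[w-1]
    X=back('top',(c-2)/5+ox,(r-2)/5+oy,z);print(k,X.round(1),'scene px',proj('scene',X).round(1), 'bearing',np.hypot(*X[:2]).round())
E
python3 - <<'E'
import cv2
a=cv2.imread('pics/scene0.png')
cv2.imwrite('pics/sz1.png',cv2.resize(a[130:290,90:290],None,fx=4,fy=4,interpolation=cv2.INTER_CUBIC)[:600])
E
```

```text
s34 [660.6 -90.4  50. ] scene px [251.8 237. ] bearing 667.0
s54 [ 633.  -208.8   58. ] scene px [203.4 253.8] bearing 667.0
s64 [ 487.2 -352.9   62. ] scene px [114.9 243.6] bearing 602.0
s44 [675.1  90.4  54. ] scene px [311.9 203. ] bearing 681.0
d54 [611.7 231.6  90. ] scene px [335.6 154.2] bearing 654.0
d44 [466.1 362.5  90. ] scene px [331.3 107.2] bearing 590.0
blue [703.4  10.5  54. ] scene px [295.9 226.1] bearing 704.0
e34 [472.8  67.4  16. ] scene px [253.7 171.4] bearing 478.0
e64 [458.3 -18.2  16. ] scene px [225.7 182.6] bearing 459.0
e54 [ 444.5 -105.5   16. ] scene px [195.9 194.7] bearing 457.0
e44 [ 430.7 -192.2   16. ] scene px [164.9 207.4] bearing 472.0
```

View pics/sz1.png

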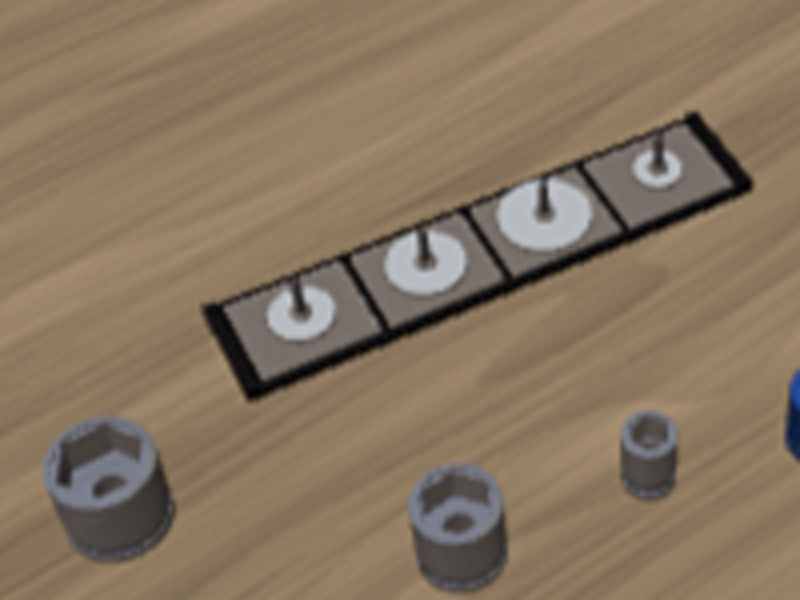

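Run:
```python
from h import *
s=sense();print(s['time_s'],s['joints'].round(3))
q=s['ee_rot'];R=Ro.from_quat([q[1],q[2],q[3],q[0]]).as_matrix();print(R.round(3))
print('jaw yaw',np.arctan2(R[1,1],R[0,1]))
```

```text
0.15 [ 1.021  0.313  1.498  0.     1.331 -0.223]
[[-0.001  0.321  0.947]
 [-0.001  0.947 -0.321]
 [-1.    -0.001 -0.   ]]
jaw yaw 1.2439630418782268
```

jog_arm([
  {"rx": 0.1756, "hand": 85},
  {"rx": 0.1756},
  {"rx": 0.1756},
  {"rx": 0.1756},
  {"rx": 0.1756},
], force=80)

```text
schema error: expected keys rx, ry, rz, x, y, z, hand
```

jog_arm([
  {"rx": 0.1756},
  {"rx": 0.1756},
  {"rx": 0.1756},
  {"x": 0},
])

```text
schema error: expected keys rx, ry, rz, x, y, z, hand
```

```bash
cat >> h.py <<'E'
def st():
    s=sense();q=s['ee_rot'];R=Ro.from_quat([q[1],q[2],q[3],q[0]]).as_matrix()
    return s,s['eef_pos'],R
def go(X):
    s,p,R=st();d=R.T@(np.array(X,float)-p)
    print('t',s['time_s'],'p',p.round(1),'yaw',np.arctan2(R[1,1],R[0,1]).round(4),'tilt',(R[:2,0]).round(4),'F',s['force'].round(1),'g',round(s['grip_width']*85.4,1),'tooldelta',d.round(1))
E
python3 -c "
from h import *
go([675,90,150])"
```

```text
t 0.15 p [168.4 497.  208.9] yaw 1.244 tilt [-0.0005 -0.0008] F [ 0.3 -0.1  0.6] g 85.6 tooldelta [  59.  -222.8  610.4]
```

jog_arm([
  {"x": 0, "y": 0, "z": 0, "rx": 0.1756, "ry": 0, "rz": 0, "hand": 85},
  {"x": 0, "y": 0, "z": 0, "rx": 0.1756, "ry": 0, "rz": 0, "hand": 85},
  {"x": 0, "y": 0, "z": 0, "rx": 0.1756, "ry": 0, "rz": 0, "hand": 85},
  {"x": 0, "y": 0, "z": 0, "rx": 0.1756, "ry": 0, "rz": 0, "hand": 85},
  {"x": 0, "y": 0, "z": 0, "rx": 0.1756, "ry": 0, "rz": 0, "hand": 85},
], force=80)

```text
time_s: 0.78
eef_pos: [168.5, 497.1, 209.0]
ee_rot: [0.581, 0.402, 0.581, -0.403]
force: [-0.8, -0.1, 0.5]
grip_width: 0.997
```

jog_arm([
  {"x": 0, "y": 0, "z": 0, "rx": 0.1756, "ry": 0, "rz": 0, "hand": 85},
  {"x": 0, "y": 0, "z": 0, "rx": 0.1756, "ry": 0, "rz": 0, "hand": 85},
  {"x": 0, "y": 0, "z": 0, "rx": 0.1756, "ry": 0, "rz": 0, "hand": 85},
  {"x": 0, "y": 0, "z": 0, "rx": 0, "ry": 0, "rz": 0, "hand": 85},
])

```text
time_s: 1.27
eef_pos: [168.5, 497.1, 209.1]
ee_rot: [-0.459, -0.538, -0.459, 0.538]
force: [-0.4, -0.0, 0.2]
grip_width: 0.994
```

```bash
python3 -c "
from h import *
go([675,90,150])"
```

```text
t 1.275 p [168.5 497.1 209.1] yaw -0.1592 tilt [-0.0003 -0.0005] F [-0.4 -0.   0.2] g 84.9 tooldelta [ 59.1 564.7 321.6]
```

jog_arm([
  {"x": 0, "y": 40, "z": 23, "rx": 0, "ry": 0, "rz": 0, "hand": 85},
  {"x": 0, "y": 44, "z": 25, "rx": 0, "ry": 0, "rz": 0, "hand": 85},
  {"x": 0, "y": 44, "z": 25, "rx": 0, "ry": 0, "rz": 0, "hand": 85},
  {"x": 0, "y": 44, "z": 25, "rx": 0, "ry": 0, "rz": 0, "hand": 85},
  {"x": 0, "y": 44, "z": 25, "rx": 0, "ry": 0, "rz": 0, "hand": 85},
])

```text
time_s: 1.9
eef_pos: [363.1, 340.0, 209.3]
ee_rot: [0.459, 0.538, 0.459, -0.538]
force: [0.0, 0.2, 1.0]
grip_width: 1.0
```

jog_arm([
  {"x": 0, "y": 44, "z": 25, "rx": 0, "ry": 0, "rz": 0, "hand": 85},
  {"x": 0, "y": 44, "z": 25, "rx": 0, "ry": 0, "rz": 0, "hand": 85},
  {"x": 0, "y": 44, "z": 25, "rx": 0, "ry": 0, "rz": 0, "hand": 85},
  {"x": 0, "y": 44, "z": 25, "rx": 0, "ry": 0, "rz": 0, "hand": 85},
  {"x": 0, "y": 44, "z": 25, "rx": 0, "ry": 0, "rz": 0, "hand": 85},
])

```text
time_s: 2.52
eef_pos: [560.3, 181.4, 209.2]
ee_rot: [-0.459, -0.538, -0.459, 0.538]
force: [0.0, 0.7, -0.2]
grip_width: 0.997
```

jog_arm([
  {"x": 0, "y": 44, "z": 25, "rx": 0, "ry": 0, "rz": 0, "hand": 85},
  {"x": 0, "y": 44, "z": 25, "rx": 0, "ry": 0, "rz": 0, "hand": 85},
  {"x": 20, "y": 20, "z": 12, "rx": 0, "ry": 0, "rz": 0, "hand": 85},
  {"x": 40, "y": 12, "z": 6, "rx": 0, "ry": 0, "rz": 0, "hand": 85},
  {"x": 0, "y": 4, "z": 2, "rx": 0, "ry": 0, "rz": 0, "hand": 85},
])

```text
time_s: 3.15
eef_pos: [669.2, 93.2, 145.9]
ee_rot: [-0.457, -0.536, -0.461, 0.54]
force: [-0.4, -0.0, -0.4]
grip_width: 0.998
```

```bash
python3 -c "
from h import *
import cv2
go([675,90,12])
cv2.imwrite('pics/w1.png',cv2.cvtColor(capture('wrist'),cv2.COLOR_RGB2BGR))"
```

```text
t 3.15 p [669.2  93.2 145.9] yaw -0.1584 tilt [-0.0068  0.0002] F [-0.4 -0.  -0.4] g 85.2 tooldelta [133.9   7.1   2.1]
```

View pics/w1.png

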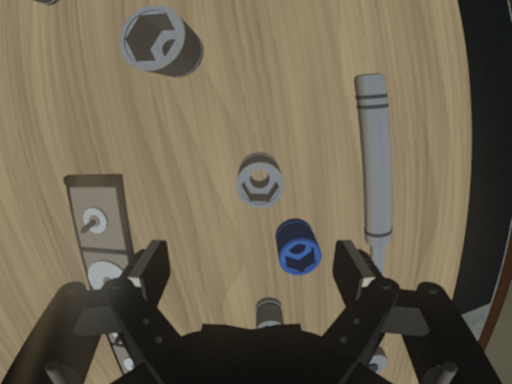

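```bash
cat >> h.py <<'E'
import cv2
def wback(u,v,z,p=None,R=None):
    if p is None: _,p,R=st()
    c=get_calibration('wrist');K=c['camera_matrix'];T=c['T_tool_cam']
    n=cv2.fisheye.undistortPoints(np.array([[[u,v]]],float),K,np.zeros(4))[0,0]
    d=R@T[:3,:3]@np.r_[n,1];o=R@T[:3,3]+p
    return o+d*(z-o[2])/d[2]
def wproj(X,p=None,R=None):
    if p is None: _,p,R=st()
    c=get_calibration('wrist');T=np.linalg.inv(c['T_tool_cam'])
    x=T[:3,:3]@(R.T@(np.array(X,float)-p))+T[:3,3]
    return cv2.fisheye.projectPoints((x/x[2])[None,None],np.zeros(3),np.zeros(3),c['camera_matrix'],np.zeros(4))[0][0,0]
E
python3 -c "
from h import *
a=cv2.imread('pics/w1.png');cv2.imwrite('pics/w1z.png',cv2.resize(a[130:290,60:290],None,fx=3.4,fy=3.4,interpolation=cv2.INTER_CUBIC))
print(wback(260,186,54),wback(93,221,16), wproj([675.1,90.4,54]),wproj([472.8,67.4,16]))
"
```

```text
[678.19486231  88.68253133  54.        ] [471.51059299  65.07764599  16.        ] [256.37003251 184.72979304] [ 93.24869612 219.13760285]
```

View pics/w1z.png

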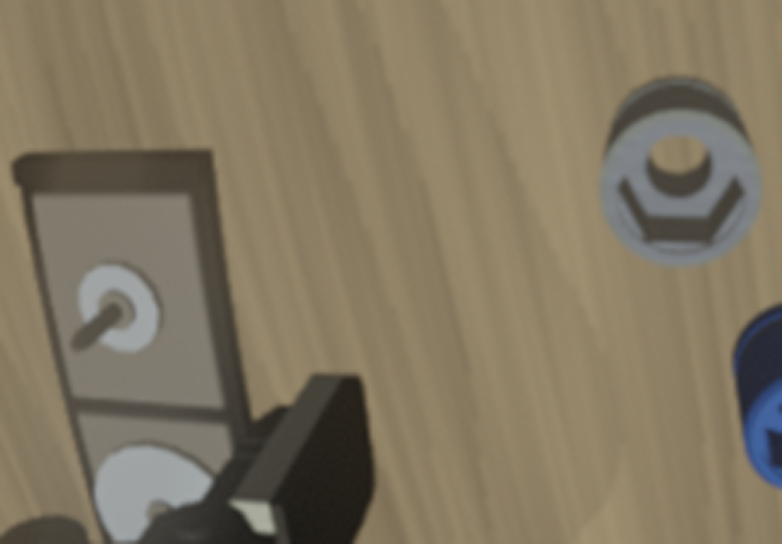

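jog_arm([
  {"x": 20, "y": 4, "z": 2, "rx": 0, "ry": 0, "rz": 0, "hand": 85},
  {"x": 40, "y": 4, "z": 0, "rx": 0, "ry": 0, "rz": 0, "hand": 85},
  {"x": 20, "y": 0, "z": 0, "rx": 0, "ry": 0, "rz": 0, "hand": 85},
  {"x": 0, "y": 0, "z": 0, "rx": 0, "ry": 0, "rz": 0, "hand": 85},
])

```text
time_s: 3.7
eef_pos: [677.3, 90.8, 68.2]
ee_rot: [-0.458, -0.538, -0.459, 0.539]
force: [-0.4, -0.4, 0.1]
grip_width: 0.993
```

```bash
python3 -c "
from h import *
go([676.5,90,12])
cv2.imwrite('pics/w2.png',cv2.cvtColor(capture('wrist'),cv2.COLOR_RGB2BGR))"
```

```text
t 3.7 p [677.3  90.8  68.2] yaw -0.1596 tilt [-0.0022  0.0001] F [-0.4 -0.4  0.1] g 84.8 tooldelta [56.2 -0.5  0.9]
```

View pics/w2.png

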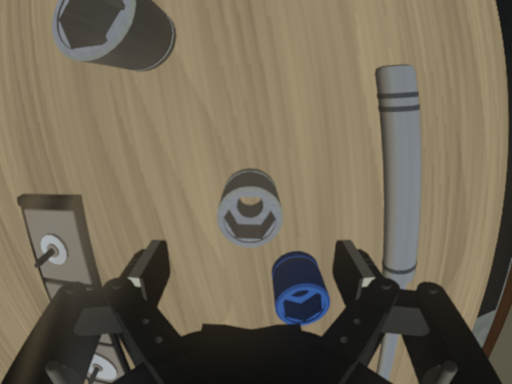

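```bash
python3 -c "
from h import *
print(wback(250.5,216,54), wback(54,250,16),wproj([677.3,90.8,54]))"
```

```text
[678.18683332  90.79287244  54.        ] [474.08781681  65.23635561  16.        ] [249.17095459 216.18589313]
```

jog_arm([
  {"x": 25, "y": 0, "z": 0, "rx": 0, "ry": 0, "rz": 0, "hand": 85},
  {"x": 20, "y": 0, "z": 0, "rx": 0, "ry": 0, "rz": 0, "hand": 85},
  {"x": 10, "y": 0, "z": 0, "rx": 0, "ry": 0, "rz": 0, "hand": 85},
  {"x": 0, "y": 0, "z": 0, "rx": 0, "ry": 0, "rz": 0, "hand": 85},
])

```text
time_s: 4.25
eef_pos: [677.9, 90.4, 14.1]
ee_rot: [-0.458, -0.538, -0.458, 0.539]
force: [0.2, -0.2, 0.6]
grip_width: 0.998
```

jog_arm([
  {"x": 0, "y": 0, "z": 0, "rx": 0, "ry": 0, "rz": 0, "hand": 55},
  {"x": 0, "y": 0, "z": 0, "rx": 0, "ry": 0, "rz": 0, "hand": 35},
  {"x": 0, "y": 0, "z": 0, "rx": 0, "ry": 0, "rz": 0, "hand": 35},
  {"x": 0, "y": 0, "z": 0, "rx": 0, "ry": 0, "rz": 0, "hand": 35},
  {"x": 0, "y": 0, "z": 0, "rx": 0, "ry": 0, "rz": 0, "hand": 35},
])

```text
time_s: 4.88
eef_pos: [678.6, 90.4, 15.6]
ee_rot: [0.459, 0.539, 0.458, -0.538]
force: [-1.2, 0.3, 5.7]
grip_width: 0.476
```

```bash
python3 -c "
from h import *
go([676.5,90,12])
cv2.imwrite('pics/w3.png',cv2.cvtColor(capture('wrist'),cv2.COLOR_RGB2BGR))"
```

```text
t 4.875 p [678.6  90.4  15.6] yaw -0.1608 tilt [ 0.002  -0.0001] F [-1.2  0.3  5.7] g 40.7 tooldelta [ 3.6 -2.   0.7]
```

View pics/w3.png

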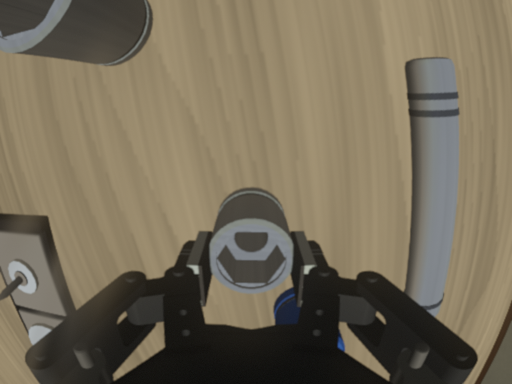

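jog_arm([
  {"x": -10, "y": 0, "z": 0, "rx": 0, "ry": 0, "rz": 0, "hand": 35},
  {"x": -30, "y": 0, "z": 0, "rx": 0, "ry": 0, "rz": 0, "hand": 35},
  {"x": -40, "y": -10, "z": 15, "rx": 0, "ry": 0, "rz": 0, "hand": 35},
  {"x": 0, "y": -25, "z": 40, "rx": 0, "ry": 0, "rz": 0, "hand": 35},
  {"x": 0, "y": -25, "z": 40, "rx": 0, "ry": 0, "rz": 0, "hand": 35},
])

```text
time_s: 5.55
eef_pos: [602.5, 5.5, 94.7]
ee_rot: [0.459, 0.538, 0.458, -0.538]
force: [0.6, -0.4, -2.7]
grip_width: 0.482
```

jog_arm([
  {"x": 0, "y": -25, "z": 40, "rx": 0, "ry": 0, "rz": 0, "hand": 35},
  {"x": 0, "y": -25, "z": 40, "rx": 0, "ry": 0, "rz": 0, "hand": 35},
  {"x": 0, "y": -25, "z": 40, "rx": 0, "ry": 0, "rz": 0, "hand": 35},
  {"x": 0, "y": -25, "z": 40, "rx": 0, "ry": 0, "rz": 0, "hand": 35},
  {"x": 0, "y": -21, "z": 35, "rx": 0, "ry": 0, "rz": 0, "hand": 35},
])

```text
time_s: 6.18
eef_pos: [451.6, -167.9, 94.6]
ee_rot: [-0.458, -0.539, -0.458, 0.539]
force: [1.1, -1.0, -3.2]
grip_width: 0.475
```

jog_arm([
  {"x": 0, "y": -10, "z": 19, "rx": 0, "ry": 0, "rz": 0, "hand": 35},
  {"x": 0, "y": -4, "z": 8, "rx": 0, "ry": 0, "rz": 0, "hand": 35},
  {"x": 0, "y": 0, "z": 0, "rx": 0, "ry": 0, "rz": 0, "hand": 35},
  {"x": 0, "y": 0, "z": 0, "rx": 0, "ry": 0, "rz": 0, "hand": 35},
])

```text
time_s: 6.68
eef_pos: [435.1, -190.7, 94.3]
ee_rot: [0.458, 0.538, 0.458, -0.538]
force: [-0.0, 0.2, -3.1]
grip_width: 0.476
```

```bash
python3 -c "
from h import *
go([432.5,-193,30])
for n in ('wrist','top','scene'): cv2.imwrite('pics/%s4.png'%n,cv2.cvtColor(capture(n),cv2.COLOR_RGB2BGR))
s,p,R=st();print(p);np.savez('p4',p=p,R=R)
for X in ([472.8,67.4,16],[458.3,-18.2,16],[444.5,-105.5,16],[430.7,-192.2,16]): print(wproj(X))
a=cv2.imread('pics/wrist4.png');cv2.imwrite('pics/w4z.png',cv2.resize(a[:260,130:390],None,fx=2.3,fy=2.3,interpolation=cv2.INTER_CUBIC))
"
```

```text
t 6.675 p [ 435.1 -190.7   94.3] yaw -0.16 tilt [0.     0.0002] F [-0.   0.2 -3.1] g 40.6 tooldelta [64.3 -2.2  2.7]
[ 435.0557977  -190.74433766   94.25143279]
[246.43944305 -94.84704357]
[245.15359685 -15.66090713]
[245.31762655  86.27189714]
[245.80333983 190.3421294 ]
```

View pics/wrist4.png

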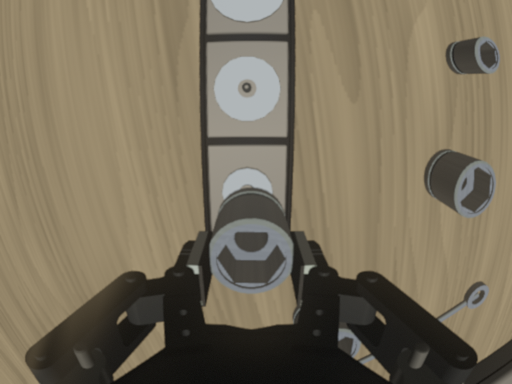

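View pics/w4z.png

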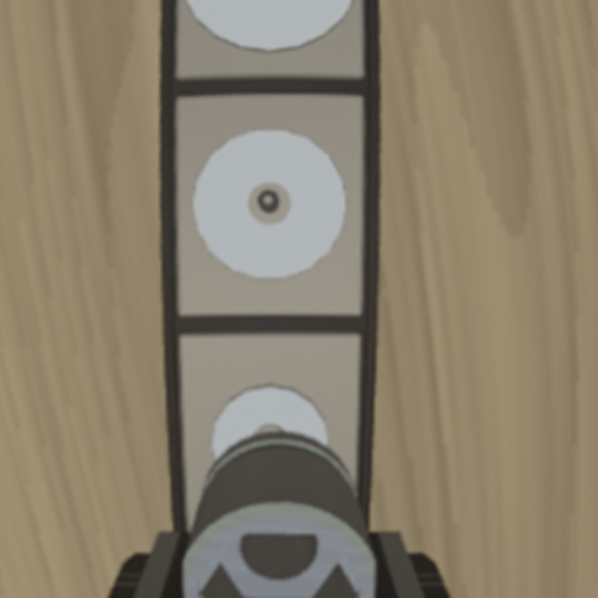

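```bash
python3 -c "
from h import *
f=np.load('p4.npz');X=wback(247,88.2,16,f['p'],f['R']);print(X)
y=-0.16;a=np.array([np.sin(y),-np.cos(y),0])
for k in (-2,-1,0,1): print(k,X+88*k*a)
print(wback(247.4,189.5,16,f['p'],f['R']))
go((X+88*a)[:2].tolist()+[30])
# held socket top rim center
print(wback(251.5,251,94.3-14+54,f['p'],f['R']))
"
```

```text
[ 445.58275447 -107.28098944   16.        ]
-2 [473.62275884  66.47101244  16.        ]
-1 [459.60275666 -20.4049885   16.        ]
0 [ 445.58275447 -107.28098944   16.        ]
1 [ 431.56275229 -194.15699038   16.        ]
[ 432.17957379 -191.66718228   16.        ]
t 6.825 p [ 435.1 -190.7   94.3] yaw -0.1598 tilt [-0.      0.0001] F [ 0.7 -1.  -3.1] g 41.1 tooldelta [64.3 -2.9  3.9]
[ 436.55706192 -185.806621    134.3       ]
```

jog_arm([
  {"x": 0, "y": -2, "z": 3.7, "rx": 0, "ry": 0, "rz": 0, "hand": 35},
  {"x": 15, "y": 0, "z": 0, "rx": 0, "ry": 0, "rz": 0, "hand": 35},
  {"x": 10, "y": 0, "z": 0, "rx": 0, "ry": 0, "rz": 0, "hand": 35},
  {"x": 0, "y": 0, "z": 0, "rx": 0, "ry": 0, "rz": 0, "hand": 35},
])

```text
time_s: 7.32
eef_pos: [431.6, -194.2, 68.2]
ee_rot: [-0.457, -0.538, -0.459, 0.539]
force: [-0.5, -0.9, -2.9]
grip_width: 0.482
```

```bash
python3 -c "
from h import *
go([432.5,-194,31.6])
for n in ('wrist','top','scene'): cv2.imwrite('pics/%s5.png'%n,cv2.cvtColor(capture(n),cv2.COLOR_RGB2BGR))
a=cv2.imread('pics/scene5.png');b=cv2.imread('pics/wrist5.png')
cv2.imwrite('pics/m5.png',np.hstack([cv2.resize(a[140:240,110:210],(400,400),interpolation=2),cv2.resize(b[100:300,150:350],(400,400))]))
"
```

```text
t 7.325 p [ 431.6 -194.2   68.2] yaw -0.1609 tilt [-0.0019  0.0015] F [-0.5 -0.9 -2.9] g 41.2 tooldelta [36.6  0.9 -0.3]
```

View pics/m5.png

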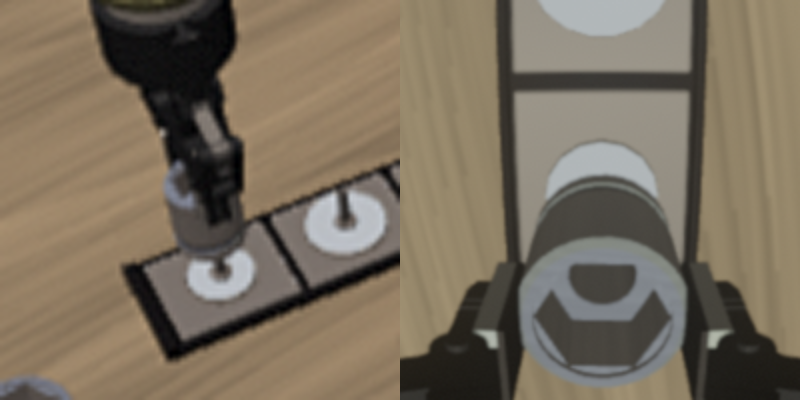

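```bash
python3 -c "
from h import *
a=cv2.imread('pics/scene5.png');c=cv2.resize(a[165:225,130:190],(600,600),interpolation=2)
for X,col in (([432.5,-193,16],(0,0,255)),([432.5,-193,50],(0,0,255)),([432.5,-194,52.6],(0,255,0))):
  p=proj('scene',X);print(p)
# ring projections of socket bottom & top using TCP xy
s,p,R=st()
for z in (68.2-15.6,68.2-15.6+54):
  P=[proj('scene',[p[0]+22*np.cos(t),p[1]+22*np.sin(t),z]) for t in np.linspace(0,6.28,40)]
  cv2.polylines(c,[np.int32((np.array(P)-[130,165]+.5)*10)],True,(0,255,0),1)
P=[proj('scene',[432+22*np.cos(t),-193+22*np.sin(t),16]) for t in np.linspace(0,6.28,40)]
cv2.polylines(c,[np.int32((np.array(P)-[130,165]+.5)*10)],True,(0,0,255),1)
cv2.imwrite('pics/m5b.png',c)
"
```

```text
[164.98499431 207.95160645]
[163.18719455 199.44249159]
[162.70312992 198.9650494 ]
```

View pics/m5b.png

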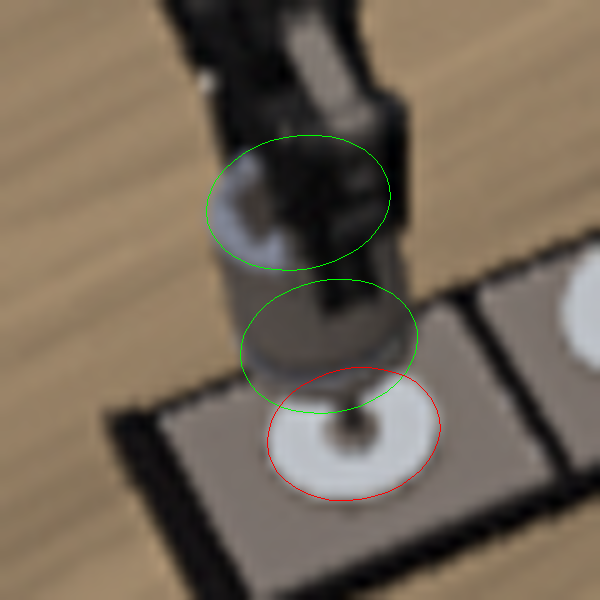

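jog_arm([
  {"x": 10, "y": 0, "z": 0, "rx": 0, "ry": 0, "rz": 0, "hand": 35},
  {"x": 6, "y": 0, "z": 0, "rx": 0, "ry": 0, "rz": 0, "hand": 35},
  {"x": 0, "y": 0, "z": 0, "rx": 0, "ry": 0, "rz": 0, "hand": 35},
])

```text
time_s: 7.85
eef_pos: [431.9, -194.4, 52.7]
ee_rot: [-0.458, -0.538, -0.459, 0.539]
force: [0.2, -0.2, -2.9]
grip_width: 0.478
```

```bash
python3 -c "
from h import *
go([432.5,-194,31.6])
for n in ('wrist','scene'): cv2.imwrite('pics/%s6.png'%n,cv2.cvtColor(capture(n),cv2.COLOR_RGB2BGR))
a=cv2.imread('pics/scene6.png');b=cv2.imread('pics/wrist6.png')
cv2.imwrite('pics/m6.png',np.hstack([cv2.resize(a[165:225,130:190],(400,400),interpolation=2),cv2.resize(b[150:310,170:330],(400,400),interpolation=2)]))
"
```

```text
t 7.85 p [ 431.9 -194.4   52.7] yaw -0.1608 tilt [-0.0009  0.0007] F [ 0.2 -0.2 -2.9] g 40.8 tooldelta [21.1  0.6 -0.5]
```

View pics/m6.png

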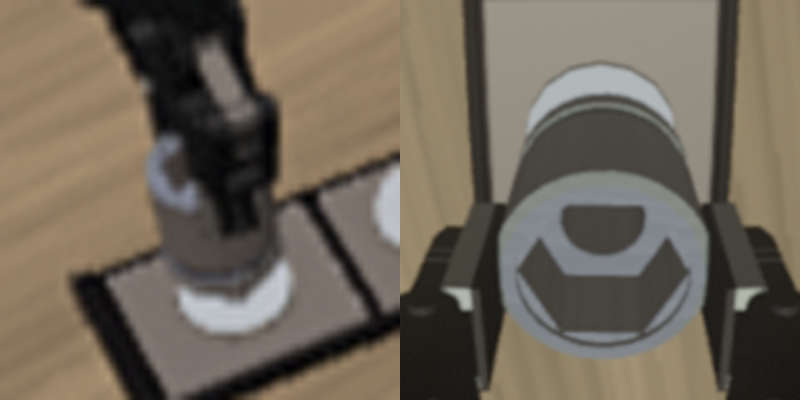

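jog_arm([
  {"x": 9, "y": 0, "z": 0, "rx": 0, "ry": 0, "rz": 0, "hand": 35},
  {"x": 6, "y": 0, "z": 0, "rx": 0, "ry": 0, "rz": 0, "hand": 35},
  {"x": 3, "y": 0, "z": 0, "rx": 0, "ry": 0, "rz": 0, "hand": 35},
  {"x": 0, "y": 0, "z": 0, "rx": 0, "ry": 0, "rz": 0, "hand": 35},
])

```text
time_s: 8.45
eef_pos: [432.1, -194.6, 35.1]
ee_rot: [-0.458, -0.539, -0.458, 0.539]
force: [-0.1, 0.3, -3.7]
grip_width: 0.475
```

jog_arm([
  {"x": 1, "y": 0, "z": 0, "rx": 0, "ry": 0, "rz": 0, "hand": 35},
  {"x": 1, "y": 0, "z": 0, "rx": 0, "ry": 0, "rz": 0, "hand": 35},
  {"x": 0, "y": 0, "z": 0, "rx": 0, "ry": 0, "rz": 0, "hand": 35},
])

```text
time_s: 8.82
eef_pos: [432.2, -194.6, 33.3]
ee_rot: [0.458, 0.539, 0.458, -0.539]
force: [-0.4, -0.8, -3.2]
grip_width: 0.476
```

jog_arm([
  {"x": 1, "y": 0, "z": 0, "rx": 0, "ry": 0, "rz": 0, "hand": 35},
  {"x": 1, "y": 0, "z": 0, "rx": 0, "ry": 0, "rz": 0, "hand": 35},
  {"x": 0, "y": 0, "z": 0, "rx": 0, "ry": 0, "rz": 0, "hand": 35},
])

```text
time_s: 9.2
eef_pos: [432.2, -194.7, 31.6]
ee_rot: [-0.458, -0.538, -0.458, 0.539]
force: [-2.3, 0.8, 3.5]
grip_width: 0.479
```

jog_arm([
  {"x": 0, "y": 0, "z": 0, "rx": 0, "ry": 0, "rz": 0, "hand": 60},
  {"x": 0, "y": 0, "z": 0, "rx": 0, "ry": 0, "rz": 0, "hand": 85},
  {"x": 0, "y": 0, "z": 0, "rx": 0, "ry": 0, "rz": 0, "hand": 85},
  {"x": 0, "y": 0, "z": 0, "rx": 0, "ry": 0, "rz": 0, "hand": 85},
])

```text
time_s: 9.7
eef_pos: [432.2, -194.6, 31.3]
ee_rot: [0.458, 0.539, 0.458, -0.539]
force: [0.4, -0.1, -1.0]
grip_width: 0.997
```

jog_arm([
  {"x": -15, "y": 0, "z": 0, "rx": 0, "ry": 0, "rz": 0, "hand": 85},
  {"x": -40, "y": 0, "z": 0, "rx": 0, "ry": 0, "rz": 0, "hand": 85},
  {"x": -40, "y": 0, "z": 0, "rx": 0, "ry": 0, "rz": 0, "hand": 85},
  {"x": 0, "y": 0, "z": 0, "rx": 0, "ry": 0, "rz": 0, "hand": 85},
])

```text
time_s: 10.2
eef_pos: [433.5, -195.6, 129.7]
ee_rot: [0.461, 0.539, 0.456, -0.538]
force: [0.4, 0.4, -0.5]
grip_width: 0.997
```

```bash
python3 -c "
from h import *
go([633,-208.8,120])
for n in ('wrist','scene'): cv2.imwrite('pics/%s7.png'%n,cv2.cvtColor(capture(n),cv2.COLOR_RGB2BGR))
a=cv2.imread('pics/scene7.png');b=cv2.imread('pics/wrist7.png')
cv2.imwrite('pics/m7.png',np.hstack([cv2.resize(a[165:225,130:190],(400,400),interpolation=2),cv2.resize(b[100:384,100:384],(400,400),interpolation=2)]))
"
```

```text
t 10.2 p [ 433.5 -195.6  129.7] yaw -0.1606 tilt [ 0.0052 -0.0042] F [ 0.4  0.4 -0.5] g 85.1 tooldelta [ 10.8 199.  -18.9]
```

View pics/m7.png

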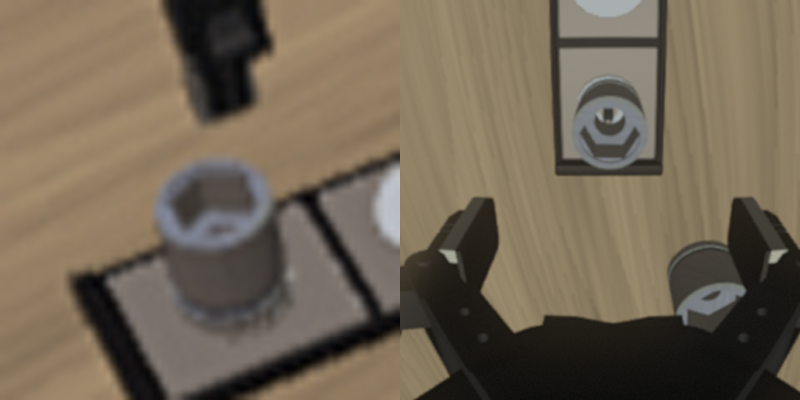

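jog_arm([
  {"x": 0, "y": 40, "z": -4, "rx": 0, "ry": 0, "rz": 0, "hand": 85},
  {"x": 0, "y": 50, "z": -5, "rx": 0, "ry": 0, "rz": 0, "hand": 85},
  {"x": 0, "y": 50, "z": -5, "rx": 0, "ry": 0, "rz": 0, "hand": 85},
  {"x": 20, "y": 40, "z": -4, "rx": 0, "ry": 0, "rz": 0, "hand": 85},
  {"x": 20, "y": 20, "z": -1, "rx": 0, "ry": 0, "rz": 0, "hand": 85},
])

```text
time_s: 10.92
eef_pos: [633.5, -207.4, 83.8]
ee_rot: [-0.458, -0.538, -0.459, 0.539]
force: [0.2, -0.6, -0.5]
grip_width: 0.996
```

jog_arm([
  {"x": 0, "y": 0, "z": 0, "rx": 0, "ry": 0, "rz": 0, "hand": 85},
  {"x": 0, "y": 0, "z": 0, "rx": 0, "ry": 0, "rz": 0, "hand": 85},
])

```text
time_s: 11.18
eef_pos: [632.1, -207.9, 86.4]
ee_rot: [-0.458, -0.538, -0.458, 0.539]
force: [0.2, 0.5, 0.6]
grip_width: 0.995
```

```bash
cat >> h.py <<'E'
def look(i,crop,ov=()):
    s,p,R=st();b=cv2.cvtColor(capture('wrist'),cv2.COLOR_RGB2BGR);cv2.imwrite('pics/wrist%d.png'%i,b)
    x0,x1,y0,y1=crop;k=600//max(y1-y0,x1-x0)
    c=cv2.resize(b[y0:y1,x0:x1],None,fx=k,fy=k,interpolation=2)
    for X,r in ov:
        P=np.array([wproj([X[0]+r*np.cos(t),X[1]+r*np.sin(t),X[2]],p,R) for t in np.linspace(0,6.28,40)])
        cv2.polylines(c,[np.int32((P-[x0,y0]+.5)*k)],True,(0,255,0),1)
    cv2.imwrite('pics/lk%d.png'%i,c)
E
python3 -c "
from h import *
go([635.5,-209,12])
look(8,(150,350,80,280),[([635.5,-209,58],27)])"
```

```text
t 11.175 p [ 632.1 -207.9   86.4] yaw -0.1609 tilt [-0.0006  0.0002] F [0.2 0.5 0.6] g 85.0 tooldelta [74.4  3.6  0.6]
```

View pics/lk8.png

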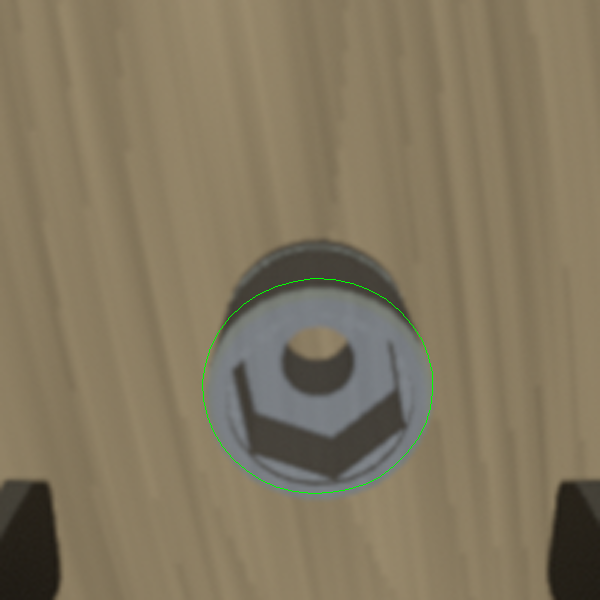

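jog_arm([
  {"x": 10, "y": 3.8, "z": 1.9, "rx": 0, "ry": 0, "rz": 0, "hand": 85},
  {"x": 25, "y": 0, "z": 0, "rx": 0, "ry": 0, "rz": 0, "hand": 85},
  {"x": 25, "y": 0, "z": 0, "rx": 0, "ry": 0, "rz": 0, "hand": 85},
  {"x": 12, "y": 0, "z": 0, "rx": 0, "ry": 0, "rz": 0, "hand": 85},
  {"x": 0, "y": 0, "z": 0, "rx": 0, "ry": 0, "rz": 0, "hand": 85},
])

```text
time_s: 11.85
eef_pos: [635.8, -210.4, 13.9]
ee_rot: [-0.458, -0.538, -0.459, 0.539]
force: [0.1, 0.5, 1.2]
grip_width: 0.995
```

jog_arm([
  {"x": 0, "y": 0, "z": 0, "rx": 0, "ry": 0, "rz": 0, "hand": 60},
  {"x": 0, "y": 0, "z": 0, "rx": 0, "ry": 0, "rz": 0, "hand": 45},
  {"x": 0, "y": 0, "z": 0, "rx": 0, "ry": 0, "rz": 0, "hand": 45},
  {"x": 0, "y": 0, "z": 0, "rx": 0, "ry": 0, "rz": 0, "hand": 45},
  {"x": 0, "y": 0, "z": 0, "rx": 0, "ry": 0, "rz": 0, "hand": 45},
], force=90)

```text
time_s: 12.48
eef_pos: [636.8, -210.8, 16.3]
ee_rot: [0.459, 0.539, 0.457, -0.538]
force: [-2.4, 0.3, 7.4]
grip_width: 0.6
```

```bash
python3 -c "
from h import *
s,p,R=st();go([446,-106.5,100])
look(9,(150,350,150,350),[([p[0],p[1],58],27)])"
```

```text
t 12.475 p [ 636.8 -210.8   16.3] yaw -0.1607 tilt [ 0.0022 -0.0013] F [-2.4  0.3  7.4] g 51.3 tooldelta [ -84.3 -204.8  -72.3]
```

View pics/lk9.png

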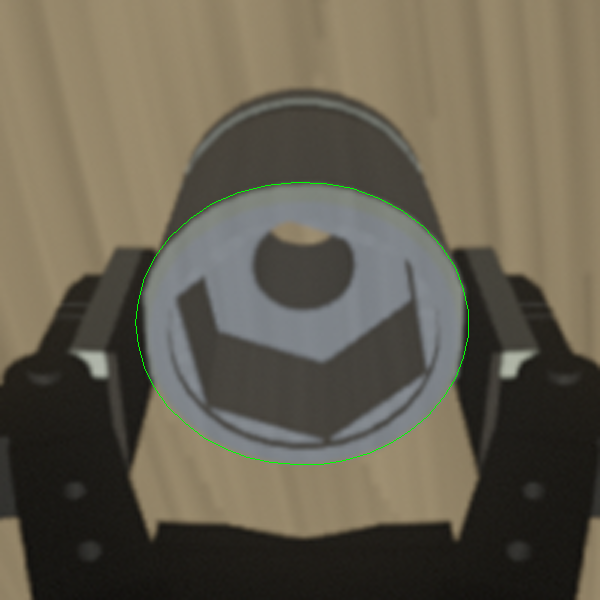

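jog_arm([
  {"x": -10, "y": 0, "z": 0, "rx": 0, "ry": 0, "rz": 0, "hand": 45},
  {"x": -30, "y": 0, "z": 0, "rx": 0, "ry": 0, "rz": 0, "hand": 45},
  {"x": -40, "y": -12, "z": -6, "rx": 0, "ry": 0, "rz": 0, "hand": 45},
  {"x": 0, "y": -40, "z": -14, "rx": 0, "ry": 0, "rz": 0, "hand": 45},
  {"x": 0, "y": -40, "z": -14, "rx": 0, "ry": 0, "rz": 0, "hand": 45},
])

```text
time_s: 13.15
eef_pos: [549.4, -161.4, 94.6]
ee_rot: [0.458, 0.539, 0.458, -0.539]
force: [0.3, 0.0, -5.4]
grip_width: 0.597
```

jog_arm([
  {"x": 0, "y": -40, "z": -14, "rx": 0, "ry": 0, "rz": 0, "hand": 45},
  {"x": 0, "y": -40, "z": -14, "rx": 0, "ry": 0, "rz": 0, "hand": 45},
  {"x": 0, "y": -23, "z": -7, "rx": 0, "ry": 0, "rz": 0, "hand": 45},
  {"x": 0, "y": -10, "z": -3, "rx": 0, "ry": 0, "rz": 0, "hand": 45},
  {"x": 0, "y": 0, "z": 0, "rx": 0, "ry": 0, "rz": 0, "hand": 45},
])

```text
time_s: 13.78
eef_pos: [445.5, -106.6, 94.6]
ee_rot: [0.458, 0.539, 0.458, -0.538]
force: [0.2, -0.2, -4.8]
grip_width: 0.599
```

```bash
python3 -c "
from h import *
go([445.6,-107,60])
a=np.array([np.sin(-.16),-np.cos(-.16),0]);e=np.array([445.6,-107,16])
look(10,(150,350,0,200),[(e,27),(e-88*a,32)])"
```

```text
t 13.775 p [ 445.5 -106.6   94.6] yaw -0.1608 tilt [ 0.0006 -0.0003] F [ 0.2 -0.2 -4.8] g 51.1 tooldelta [34.6  0.1  0.4]
```

View pics/lk10.png

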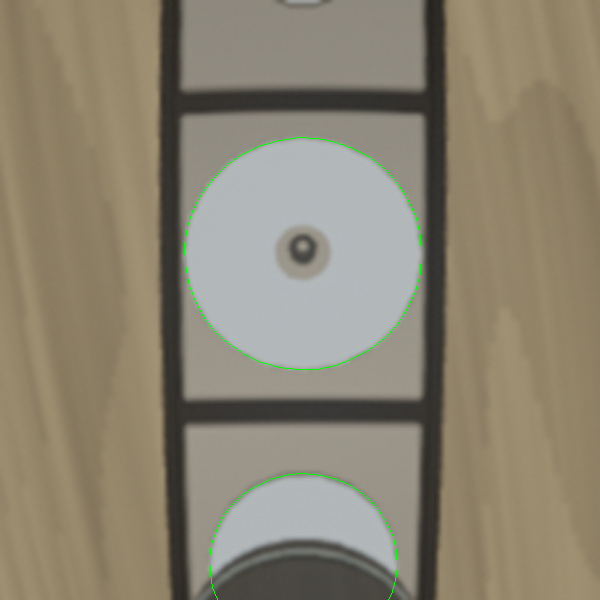

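jog_arm([
  {"x": 15, "y": 0, "z": 0.4, "rx": 0, "ry": 0, "rz": 0, "hand": 45},
  {"x": 12, "y": 0, "z": 0, "rx": 0, "ry": 0, "rz": 0, "hand": 45},
  {"x": 10, "y": 0, "z": 0, "rx": 0, "ry": 0, "rz": 0, "hand": 45},
  {"x": 6, "y": 0, "z": 0, "rx": 0, "ry": 0, "rz": 0, "hand": 45},
  {"x": 0, "y": 0, "z": 0, "rx": 0, "ry": 0, "rz": 0, "hand": 45},
])

```text
time_s: 14.45
eef_pos: [445.2, -106.9, 51.0]
ee_rot: [-0.458, -0.538, -0.458, 0.539]
force: [-0.6, 0.1, -5.2]
grip_width: 0.596
```

jog_arm([
  {"x": 8, "y": 0, "z": 0, "rx": 0, "ry": 0, "rz": 0, "hand": 45},
  {"x": 6, "y": 0, "z": 0, "rx": 0, "ry": 0, "rz": 0, "hand": 45},
  {"x": 2, "y": 0, "z": 0, "rx": 0, "ry": 0, "rz": 0, "hand": 45},
  {"x": 0, "y": 0, "z": 0, "rx": 0, "ry": 0, "rz": 0, "hand": 45},
])

```text
time_s: 14.95
eef_pos: [445.2, -106.8, 35.2]
ee_rot: [-0.458, -0.539, -0.458, 0.539]
force: [0.0, 0.4, -5.4]
grip_width: 0.599
```

jog_arm([
  {"x": 1, "y": 0, "z": 0, "rx": 0, "ry": 0, "rz": 0, "hand": 45},
  {"x": 1, "y": 0, "z": 0, "rx": 0, "ry": 0, "rz": 0, "hand": 45},
  {"x": 1, "y": 0, "z": 0, "rx": 0, "ry": 0, "rz": 0, "hand": 45},
  {"x": 0, "y": 0, "z": 0, "rx": 0, "ry": 0, "rz": 0, "hand": 45},
])

```text
time_s: 15.45
eef_pos: [445.2, -106.9, 32.4]
ee_rot: [0.458, 0.539, 0.458, -0.539]
force: [-1.0, -0.2, -3.2]
grip_width: 0.599
```

Just touching; a little more, then release.

jog_arm([
  {"x": 0.6, "y": 0, "z": 0, "rx": 0, "ry": 0, "rz": 0, "hand": 45},
  {"x": 0, "y": 0, "z": 0, "rx": 0, "ry": 0, "rz": 0, "hand": 45},
])

```text
time_s: 15.7
eef_pos: [445.3, -106.9, 32.3]
ee_rot: [-0.458, -0.538, -0.458, 0.539]
force: [-4.0, 1.6, 5.9]
grip_width: 0.601
```

jog_arm([
  {"x": 0, "y": 0, "z": 0, "rx": 0, "ry": 0, "rz": 0, "hand": 65},
  {"x": 0, "y": 0, "z": 0, "rx": 0, "ry": 0, "rz": 0, "hand": 85},
  {"x": 0, "y": 0, "z": 0, "rx": 0, "ry": 0, "rz": 0, "hand": 85},
  {"x": 0, "y": 0, "z": 0, "rx": 0, "ry": 0, "rz": 0, "hand": 85},
])

```text
time_s: 16.2
eef_pos: [445.3, -106.9, 31.7]
ee_rot: [0.458, 0.539, 0.458, -0.539]
force: [-0.7, -0.5, -0.1]
grip_width: 0.995
```

jog_arm([
  {"x": -15, "y": 0, "z": 0, "rx": 0, "ry": 0, "rz": 0, "hand": 85},
  {"x": -40, "y": 0, "z": 0, "rx": 0, "ry": 0, "rz": 0, "hand": 85},
  {"x": -40, "y": 0, "z": 0, "rx": 0, "ry": 0, "rz": 0, "hand": 85},
  {"x": 0, "y": 0, "z": 0, "rx": 0, "ry": 0, "rz": 0, "hand": 85},
])

```text
time_s: 16.7
eef_pos: [446.5, -107.5, 129.1]
ee_rot: [0.46, 0.539, 0.456, -0.538]
force: [0.0, -0.1, -0.2]
grip_width: 0.993
```

```bash
python3 -c "
from h import *
go([663,-90.4,100])
look(11,(150,350,100,300),[([445.6,-107,74],27),([445.6,-107,16],27)])"
```

```text
t 16.7 p [ 446.5 -107.5  129.1] yaw -0.1607 tilt [ 0.0049 -0.0026] F [ 0.  -0.1 -0.2] g 84.8 tooldelta [ 30.1 210.8 -51.6]
```

View pics/lk11.png

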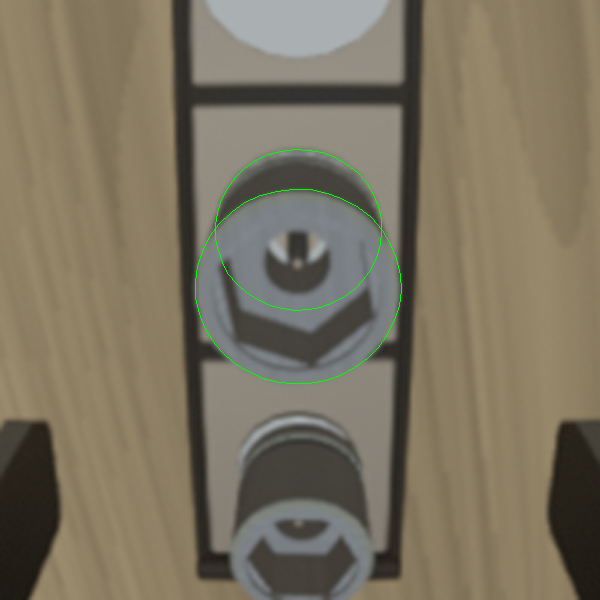

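jog_arm([
  {"x": 0, "y": 40, "z": -10, "rx": 0, "ry": 0, "rz": 0, "hand": 85},
  {"x": 0, "y": 50, "z": -12, "rx": 0, "ry": 0, "rz": 0, "hand": 85},
  {"x": 0, "y": 50, "z": -12, "rx": 0, "ry": 0, "rz": 0, "hand": 85},
  {"x": 20, "y": 46, "z": -12, "rx": 0, "ry": 0, "rz": 0, "hand": 85},
  {"x": 25, "y": 25, "z": -5, "rx": 0, "ry": 0, "rz": 0, "hand": 85},
])

```text
time_s: 17.38
eef_pos: [662.8, -89.7, 79.0]
ee_rot: [-0.458, -0.538, -0.459, 0.539]
force: [-0.4, -0.3, -0.5]
grip_width: 0.995
```

jog_arm([
  {"x": 0, "y": 0, "z": 0, "rx": 0, "ry": 0, "rz": 0, "hand": 85},
  {"x": 0, "y": 0, "z": 0, "rx": 0, "ry": 0, "rz": 0, "hand": 85},
])

```text
time_s: 17.62
eef_pos: [661.0, -90.3, 81.3]
ee_rot: [-0.458, -0.538, -0.459, 0.539]
force: [-0.4, 0.8, -0.1]
grip_width: 0.997
```

```bash
python3 -c "
from h import *
go([663,-91,14])
look(12,(150,350,80,280),[([663,-91,50],17)])"
```

```text
t 17.625 p [661.  -90.3  81.3] yaw -0.1609 tilt [-0.0011  0.0002] F [-0.4  0.8 -0.1] g 85.1 tooldelta [67.3  2.1  0.3]
```

View pics/lk12.png

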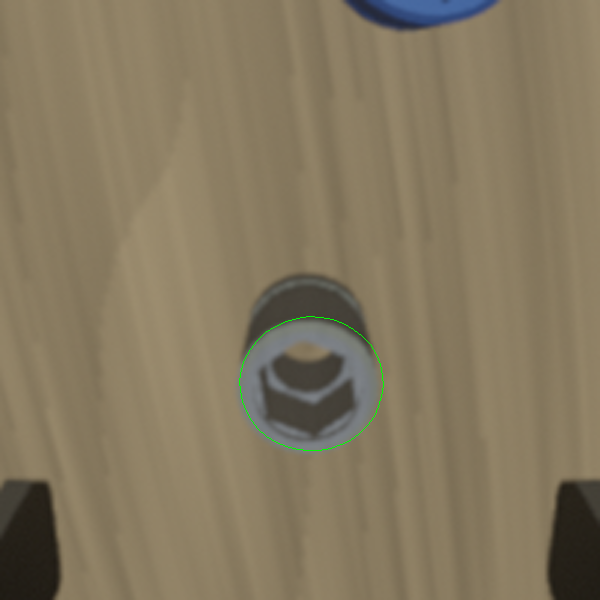

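jog_arm([
  {"x": 10, "y": 1.6, "z": 0.8, "rx": 0, "ry": 0, "rz": 0, "hand": 85},
  {"x": 25, "y": 0, "z": 0, "rx": 0, "ry": 0, "rz": 0, "hand": 85},
  {"x": 22, "y": 0, "z": 0, "rx": 0, "ry": 0, "rz": 0, "hand": 85},
  {"x": 10, "y": 0, "z": 0, "rx": 0, "ry": 0, "rz": 0, "hand": 75},
  {"x": 0, "y": 0, "z": 0, "rx": 0, "ry": 0, "rz": 0, "hand": 60},
])

```text
time_s: 18.3
eef_pos: [662.9, -91.4, 14.5]
ee_rot: [-0.458, -0.538, -0.458, 0.539]
force: [-0.1, 0.4, 0.9]
grip_width: 0.71
```

jog_arm([
  {"x": 0, "y": 0, "z": 0, "rx": 0, "ry": 0, "rz": 0, "hand": 42},
  {"x": 0, "y": 0, "z": 0, "rx": 0, "ry": 0, "rz": 0, "hand": 25},
  {"x": 0, "y": 0, "z": 0, "rx": 0, "ry": 0, "rz": 0, "hand": 25},
  {"x": 0, "y": 0, "z": 0, "rx": 0, "ry": 0, "rz": 0, "hand": 25},
  {"x": 0, "y": 0, "z": 0, "rx": 0, "ry": 0, "rz": 0, "hand": 25},
], force=70)

```text
time_s: 18.92
eef_pos: [663.7, -91.6, 16.2]
ee_rot: [0.459, 0.539, 0.458, -0.538]
force: [-2.0, -0.4, 6.3]
grip_width: 0.36
```

```bash
python3 -c "
from h import *
s,p,R=st();go([473.6,66.7,100])
look(13,(150,350,150,350),[([p[0],p[1],50],17)])"
```

```text
t 18.925 p [663.7 -91.6  16.2] yaw -0.1607 tilt [ 0.0019 -0.0007] F [-2.  -0.4  6.3] g 30.8 tooldelta [ -84.3 -212.8 -125.8]
```

View pics/lk13.png

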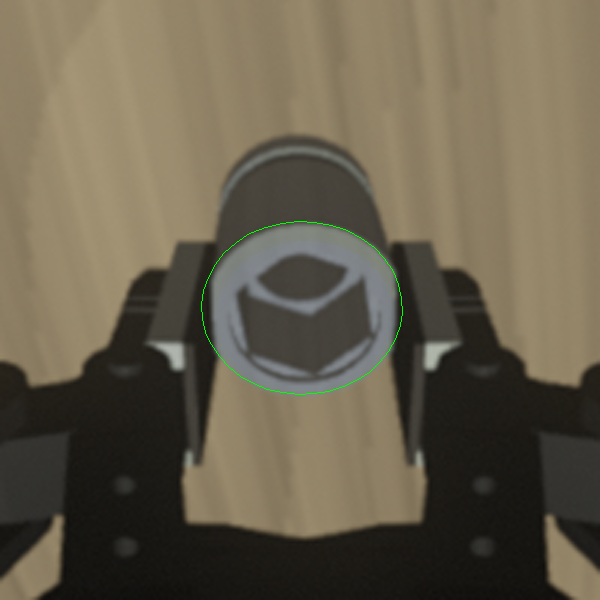

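jog_arm([
  {"x": -10, "y": 0, "z": 0, "rx": 0, "ry": 0, "rz": 0, "hand": 25},
  {"x": -30, "y": 0, "z": 0, "rx": 0, "ry": 0, "rz": 0, "hand": 25},
  {"x": -40, "y": -12, "z": -8, "rx": 0, "ry": 0, "rz": 0, "hand": 25},
  {"x": 0, "y": -40, "z": -24, "rx": 0, "ry": 0, "rz": 0, "hand": 25},
  {"x": 0, "y": -40, "z": -24, "rx": 0, "ry": 0, "rz": 0, "hand": 25},
])

```text
time_s: 19.6
eef_pos: [580.3, -20.7, 95.4]
ee_rot: [0.458, 0.539, 0.458, -0.538]
force: [0.6, 1.0, -1.5]
grip_width: 0.354
```

jog_arm([
  {"x": 0, "y": -40, "z": -24, "rx": 0, "ry": 0, "rz": 0, "hand": 25},
  {"x": 0, "y": -40, "z": -24, "rx": 0, "ry": 0, "rz": 0, "hand": 25},
  {"x": 0, "y": -29, "z": -16, "rx": 0, "ry": 0, "rz": 0, "hand": 25},
  {"x": 0, "y": -12, "z": -6, "rx": 0, "ry": 0, "rz": 0, "hand": 25},
  {"x": 0, "y": 0, "z": 0, "rx": 0, "ry": 0, "rz": 0, "hand": 25},
])

```text
time_s: 20.23
eef_pos: [473.4, 67.1, 95.2]
ee_rot: [0.459, 0.539, 0.458, -0.538]
force: [0.4, -0.2, -1.6]
grip_width: 0.358
```

```bash
python3 -c "
from h import *
go([473.6,66.7,60])
look(14,(150,350,100,300),[([473.6,66.7,16],17)])"
```

```text
t 20.225 p [473.4  67.1  95.2] yaw -0.1603 tilt [ 0.001  -0.0002] F [ 0.4 -0.2 -1.6] g 30.6 tooldelta [35.2  0.3  0.4]
```

View pics/lk14.png

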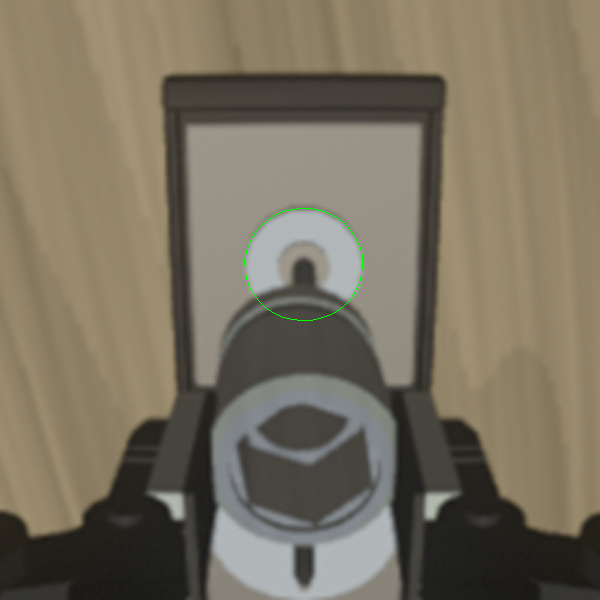

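Seat and overlay agree. Lowering (seated TCP ≈ 32.2).

jog_arm([
  {"x": 15, "y": 0.3, "z": 0.3, "rx": 0, "ry": 0, "rz": 0, "hand": 25},
  {"x": 12, "y": 0, "z": 0, "rx": 0, "ry": 0, "rz": 0, "hand": 25},
  {"x": 10, "y": 0, "z": 0, "rx": 0, "ry": 0, "rz": 0, "hand": 25},
  {"x": 6, "y": 0, "z": 0, "rx": 0, "ry": 0, "rz": 0, "hand": 25},
  {"x": 0, "y": 0, "z": 0, "rx": 0, "ry": 0, "rz": 0, "hand": 25},
])

```text
time_s: 20.9
eef_pos: [473.1, 66.8, 51.3]
ee_rot: [-0.458, -0.538, -0.458, 0.539]
force: [-0.0, -0.1, -1.5]
grip_width: 0.355
```

jog_arm([
  {"x": 8, "y": 0, "z": 0, "rx": 0, "ry": 0, "rz": 0, "hand": 25},
  {"x": 6, "y": 0, "z": 0, "rx": 0, "ry": 0, "rz": 0, "hand": 25},
  {"x": 2, "y": 0, "z": 0, "rx": 0, "ry": 0, "rz": 0, "hand": 25},
  {"x": 0, "y": 0, "z": 0, "rx": 0, "ry": 0, "rz": 0, "hand": 25},
])

```text
time_s: 21.4
eef_pos: [473.3, 66.8, 35.6]
ee_rot: [-0.458, -0.539, -0.458, 0.539]
force: [-0.5, 0.2, -2.0]
grip_width: 0.356
```

jog_arm([
  {"x": 1, "y": 0, "z": 0, "rx": 0, "ry": 0, "rz": 0, "hand": 25},
  {"x": 1, "y": 0, "z": 0, "rx": 0, "ry": 0, "rz": 0, "hand": 25},
  {"x": 1, "y": 0, "z": 0, "rx": 0, "ry": 0, "rz": 0, "hand": 25},
  {"x": 0, "y": 0, "z": 0, "rx": 0, "ry": 0, "rz": 0, "hand": 25},
])

```text
time_s: 21.9
eef_pos: [473.2, 66.8, 32.7]
ee_rot: [-0.458, -0.539, -0.458, 0.539]
force: [-0.0, -0.2, -1.6]
grip_width: 0.363
```

jog_arm([
  {"x": 0.7, "y": 0, "z": 0, "rx": 0, "ry": 0, "rz": 0, "hand": 25},
  {"x": 0.4, "y": 0, "z": 0, "rx": 0, "ry": 0, "rz": 0, "hand": 25},
  {"x": 0, "y": 0, "z": 0, "rx": 0, "ry": 0, "rz": 0, "hand": 25},
])

```text
time_s: 22.28
eef_pos: [473.4, 66.8, 32.2]
ee_rot: [0.458, 0.539, 0.458, -0.538]
force: [-2.4, -0.7, 5.5]
grip_width: 0.36
```

jog_arm([
  {"x": 0, "y": 0, "z": 0, "rx": 0, "ry": 0, "rz": 0, "hand": 45},
  {"x": 0, "y": 0, "z": 0, "rx": 0, "ry": 0, "rz": 0, "hand": 85},
  {"x": 0, "y": 0, "z": 0, "rx": 0, "ry": 0, "rz": 0, "hand": 85},
  {"x": 0, "y": 0, "z": 0, "rx": 0, "ry": 0, "rz": 0, "hand": 85},
])

```text
time_s: 22.78
eef_pos: [473.3, 66.8, 31.6]
ee_rot: [0.458, 0.539, 0.458, -0.539]
force: [0.1, 0.2, 0.4]
grip_width: 0.992
```

jog_arm([
  {"x": -15, "y": 0, "z": 0, "rx": 0, "ry": 0, "rz": 0, "hand": 85},
  {"x": -40, "y": 0, "z": 0, "rx": 0, "ry": 0, "rz": 0, "hand": 85},
  {"x": -40, "y": 0, "z": 0, "rx": 0, "ry": 0, "rz": 0, "hand": 85},
  {"x": 0, "y": 0, "z": 0, "rx": 0, "ry": 0, "rz": 0, "hand": 85},
])

```text
time_s: 23.28
eef_pos: [474.9, 66.7, 130.0]
ee_rot: [0.46, 0.54, 0.457, -0.537]
force: [-0.1, 0.0, -0.3]
grip_width: 0.996
```

```bash
python3 -c "
from h import *
go([489,-355,90])
look(15,(150,350,100,300),[([473.6,66.7,66],17),([473.6,66.7,16],17)])"
```

```text
t 23.275 p [474.9  66.7 130. ] yaw -0.1607 tilt [ 0.0066 -0.0007] F [-0.1  0.  -0.3] g 85.1 tooldelta [ 40.4  81.1 414. ]
```

View pics/lk15.png

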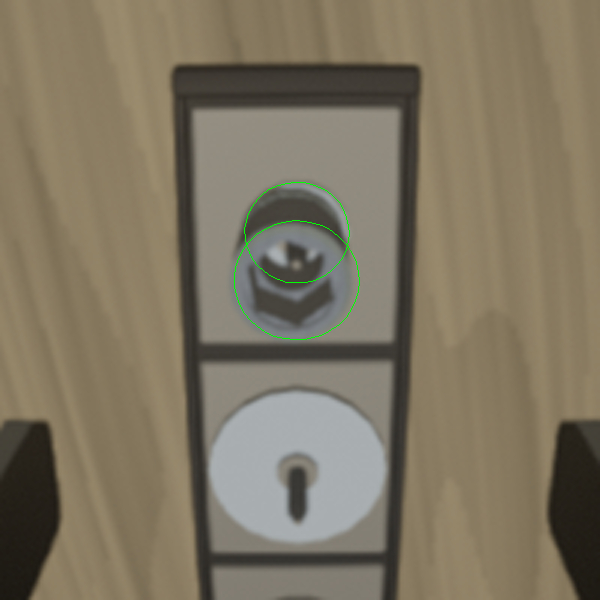

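jog_arm([
  {"x": 0, "y": 6, "z": 30, "rx": 0, "ry": 0, "rz": 0, "hand": 85},
  {"x": 0, "y": 10, "z": 50, "rx": 0, "ry": 0, "rz": 0, "hand": 85},
  {"x": 0, "y": 10, "z": 50, "rx": 0, "ry": 0, "rz": 0, "hand": 85},
  {"x": 0, "y": 10, "z": 50, "rx": 0, "ry": 0, "rz": 0, "hand": 85},
  {"x": 0, "y": 10, "z": 50, "rx": 0, "ry": 0, "rz": 0, "hand": 85},
])

```text
time_s: 23.95
eef_pos: [481.2, -169.0, 125.8]
ee_rot: [-0.458, -0.538, -0.459, 0.539]
force: [0.3, -0.2, -0.5]
grip_width: 0.996
```

jog_arm([
  {"x": 0, "y": 10, "z": 50, "rx": 0, "ry": 0, "rz": 0, "hand": 85},
  {"x": 0, "y": 10, "z": 50, "rx": 0, "ry": 0, "rz": 0, "hand": 85},
  {"x": 10, "y": 8, "z": 50, "rx": 0, "ry": 0, "rz": 0, "hand": 85},
  {"x": 20, "y": 6, "z": 26, "rx": 0, "ry": 0, "rz": 0, "hand": 85},
  {"x": 10, "y": 2, "z": 8, "rx": 0, "ry": 0, "rz": 0, "hand": 85},
])

```text
time_s: 24.58
eef_pos: [487.0, -355.4, 84.4]
ee_rot: [-0.457, -0.539, -0.459, 0.539]
force: [0.1, 0.1, 0.1]
grip_width: 0.997
```

jog_arm([
  {"x": 0, "y": 0, "z": 0, "rx": 0, "ry": 0, "rz": 0, "hand": 85},
  {"x": 0, "y": 0, "z": 0, "rx": 0, "ry": 0, "rz": 0, "hand": 85},
])

```text
time_s: 24.82
eef_pos: [488.3, -354.1, 87.3]
ee_rot: [0.459, 0.538, 0.458, -0.538]
force: [0.0, -0.5, 0.3]
grip_width: 0.996
```

```bash
python3 -c "
from h import *
go([489,-355,14])
look(16,(150,350,80,280),[([489,-355,62],32)])"
```

```text
t 24.825 p [ 488.3 -354.1   87.3] yaw -0.1597 tilt [ 0.0004 -0.0003] F [ 0.  -0.5  0.3] g 85.0 tooldelta [73.3  0.8  0.8]
```

View pics/lk16.png

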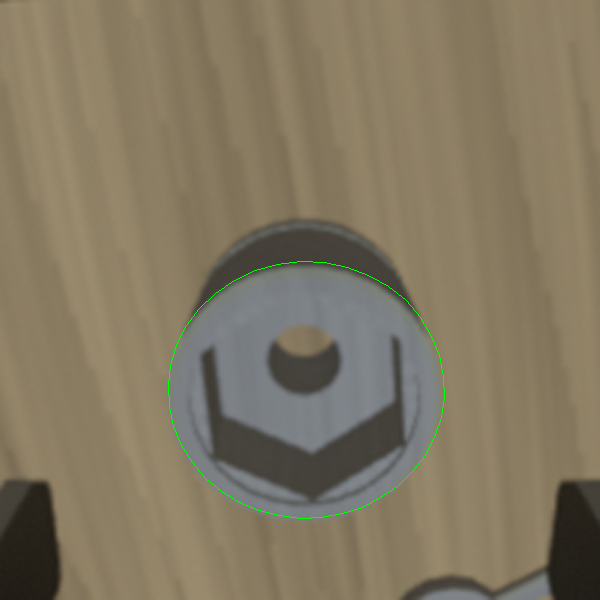

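```bash
python3 -c "
from h import *
s,p,R=st()
for u,v in((297,273),(315,274),(330,270)): print((R.T@(wback(u,v,5)-p)).round(1))"
```

```text
[82.5 46.4 90. ]
[82.5 65.  92. ]
[82.5 80.3 87.9]
```

View pics/wrist16.png

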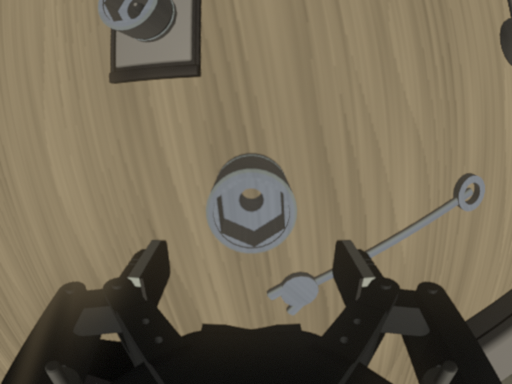

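jog_arm([
  {"x": 10, "y": 0.6, "z": 1.2, "rx": 0, "ry": 0, "rz": 0, "hand": 85},
  {"x": 25, "y": 0, "z": 0, "rx": 0, "ry": 0, "rz": 0, "hand": 85},
  {"x": 25, "y": 0, "z": 0, "rx": 0, "ry": 0, "rz": 0, "hand": 85},
  {"x": 13, "y": 0, "z": 0, "rx": 0, "ry": 0, "rz": 0, "hand": 85},
  {"x": 0, "y": 0, "z": 0, "rx": 0, "ry": 0, "rz": 0, "hand": 85},
])

```text
time_s: 25.5
eef_pos: [488.1, -355.9, 13.0]
ee_rot: [-0.458, -0.538, -0.459, 0.539]
force: [0.1, -0.1, 0.1]
grip_width: 0.992
```

jog_arm([
  {"x": 0, "y": 0, "z": 0, "rx": 0, "ry": 0, "rz": 0, "hand": 68},
  {"x": 0, "y": 0, "z": 0, "rx": 0, "ry": 0, "rz": 0, "hand": 54},
  {"x": 0, "y": 0, "z": 0, "rx": 0, "ry": 0, "rz": 0, "hand": 54},
  {"x": 0, "y": 0, "z": 0, "rx": 0, "ry": 0, "rz": 0, "hand": 54},
  {"x": 0, "y": 0, "z": 0, "rx": 0, "ry": 0, "rz": 0, "hand": 54},
], force=110)

```text
time_s: 26.12
eef_pos: [488.9, -356.9, 15.7]
ee_rot: [-0.459, -0.538, -0.457, 0.539]
force: [-2.5, 2.0, 8.7]
grip_width: 0.704
```

```bash
python3 -c "
from h import *
s,p,R=st();go([459.5,-20.2,100])
look(17,(150,350,150,350),[([p[0],p[1],62],32)])"
```

```text
t 26.125 p [ 488.9 -356.9   15.7] yaw -0.1605 tilt [ 0.0016 -0.002 ] F [-2.5  2.   8.7] g 60.2 tooldelta [ -85.1  -82.6 -327.5]
```

View pics/lk17.png

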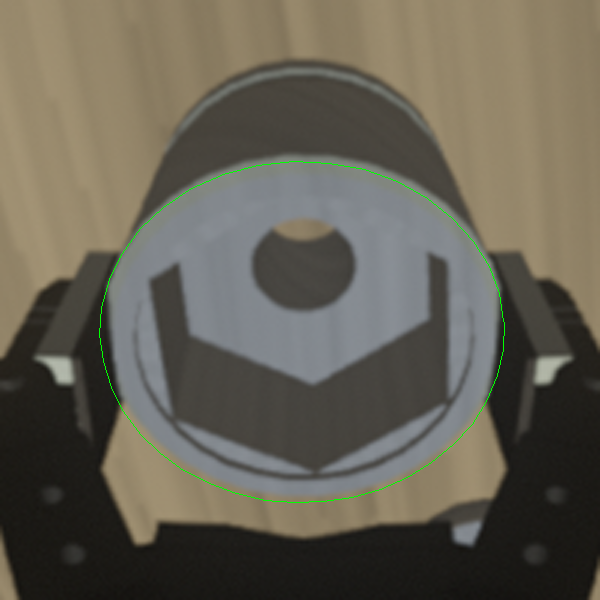

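jog_arm([
  {"x": -10, "y": 0, "z": 0, "rx": 0, "ry": 0, "rz": 0, "hand": 54},
  {"x": -30, "y": 0, "z": 0, "rx": 0, "ry": 0, "rz": 0, "hand": 54},
  {"x": -40, "y": 0, "z": 0, "rx": 0, "ry": 0, "rz": 0, "hand": 54},
  {"x": -20, "y": -3, "z": -11, "rx": 0, "ry": 0, "rz": 0, "hand": 54},
  {"x": 0, "y": -7, "z": -30, "rx": 0, "ry": 0, "rz": 0, "hand": 54},
])

```text
time_s: 26.8
eef_pos: [485.1, -314.2, 114.7]
ee_rot: [0.459, 0.539, 0.457, -0.539]
force: [0.4, 1.0, -7.3]
grip_width: 0.703
```

```bash
python3 -c "
from h import *
go([459.5,-21.2,116])"
```

```text
t 26.8 p [ 485.1 -314.2  114.7] yaw -0.162 tilt [ 0.0017 -0.0016] F [ 0.4  1.  -7.3] g 60.1 tooldelta [  -1.8  -72.5 -285. ]
```

jog_arm([
  {"x": 0, "y": -11, "z": -43, "rx": 0, "ry": 0, "rz": 0, "hand": 54},
  {"x": 0, "y": -11, "z": -43, "rx": 0, "ry": 0, "rz": 0, "hand": 54},
  {"x": 0, "y": -11, "z": -43, "rx": 0, "ry": 0, "rz": 0, "hand": 54},
  {"x": 0, "y": -11, "z": -43, "rx": 0, "ry": 0, "rz": 0, "hand": 54},
  {"x": 0, "y": -11, "z": -43, "rx": 0, "ry": 0, "rz": 0, "hand": 54},
])

```text
time_s: 27.42
eef_pos: [464.0, -90.9, 113.1]
ee_rot: [-0.458, -0.538, -0.459, 0.539]
force: [0.2, -0.0, -6.8]
grip_width: 0.704
```

jog_arm([
  {"x": 0, "y": -10, "z": -40, "rx": 0, "ry": 0, "rz": 0, "hand": 54},
  {"x": 0, "y": -5, "z": -20, "rx": 0, "ry": 0, "rz": 0, "hand": 54},
  {"x": 0, "y": -2, "z": -9, "rx": 0, "ry": 0, "rz": 0, "hand": 54},
  {"x": 0, "y": 0, "z": 0, "rx": 0, "ry": 0, "rz": 0, "hand": 54},
  {"x": 0, "y": 0, "z": 0, "rx": 0, "ry": 0, "rz": 0, "hand": 54},
])

```text
time_s: 28.05
eef_pos: [459.4, -23.0, 113.5]
ee_rot: [-0.458, -0.539, -0.458, 0.539]
force: [-0.7, -0.1, -6.5]
grip_width: 0.704
```

```bash
python3 -c "
from h import *
go([459.5,-21.2,36])
look(18,(150,350,50,250),[([459.5,-20.2,16],32)])"
```

```text
t 28.05 p [459.4 -23.  113.5] yaw -0.1616 tilt [-0.0001 -0.0002] F [-0.7 -0.1 -6.5] g 60.1 tooldelta [77.5 -0.2 -1.8]
```

View pics/lk18.png

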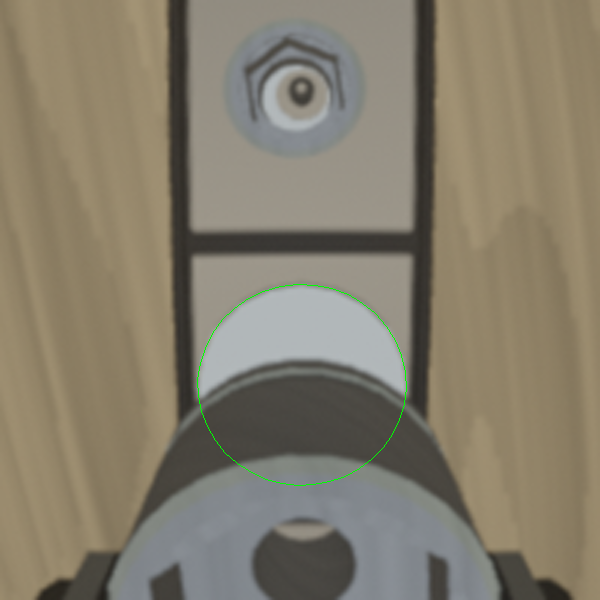

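jog_arm([
  {"x": 15, "y": 0, "z": -1.8, "rx": 0, "ry": 0, "rz": 0, "hand": 54},
  {"x": 20, "y": 0, "z": 0, "rx": 0, "ry": 0, "rz": 0, "hand": 54},
  {"x": 10, "y": 0, "z": 0, "rx": 0, "ry": 0, "rz": 0, "hand": 54},
  {"x": 0, "y": 0, "z": 0, "rx": 0, "ry": 0, "rz": 0, "hand": 54},
])

```text
time_s: 28.6
eef_pos: [459.5, -20.8, 68.3]
ee_rot: [-0.458, -0.538, -0.458, 0.539]
force: [-0.3, 0.1, -6.0]
grip_width: 0.704
```

jog_arm([
  {"x": 8, "y": 0, "z": 0, "rx": 0, "ry": 0, "rz": 0, "hand": 54},
  {"x": 8, "y": 0, "z": 0, "rx": 0, "ry": 0, "rz": 0, "hand": 54},
  {"x": 0, "y": 0, "z": 0, "rx": 0, "ry": 0, "rz": 0, "hand": 54},
])

```text
time_s: 28.98
eef_pos: [459.4, -20.5, 52.1]
ee_rot: [-0.458, -0.538, -0.459, 0.539]
force: [1.2, 0.2, -6.6]
grip_width: 0.709
```

```bash
python3 -c "
from h import *
go([459.5,-21.2,32])"
```

```text
t 28.975 p [459.4 -20.5  52.1] yaw -0.1608 tilt [-0.001   0.0003] F [ 1.2  0.2 -6.6] g 60.6 tooldelta [20.1  0.3  0.7]
```

jog_arm([
  {"x": 8, "y": 0.2, "z": 0.5, "rx": 0, "ry": 0, "rz": 0, "hand": 54},
  {"x": 6, "y": 0, "z": 0, "rx": 0, "ry": 0, "rz": 0, "hand": 54},
  {"x": 2, "y": 0, "z": 0, "rx": 0, "ry": 0, "rz": 0, "hand": 54},
  {"x": 0, "y": 0, "z": 0, "rx": 0, "ry": 0, "rz": 0, "hand": 54},
])

```text
time_s: 29.48
eef_pos: [459.8, -21.1, 36.5]
ee_rot: [-0.458, -0.539, -0.458, 0.539]
force: [-0.1, 0.1, -5.7]
grip_width: 0.708
```

jog_arm([
  {"x": 1, "y": 0, "z": 0, "rx": 0, "ry": 0, "rz": 0, "hand": 54},
  {"x": 1, "y": 0, "z": 0, "rx": 0, "ry": 0, "rz": 0, "hand": 54},
  {"x": 1, "y": 0, "z": 0, "rx": 0, "ry": 0, "rz": 0, "hand": 54},
  {"x": 0, "y": 0, "z": 0, "rx": 0, "ry": 0, "rz": 0, "hand": 54},
])

```text
time_s: 29.98
eef_pos: [459.8, -21.1, 33.5]
ee_rot: [-0.458, -0.539, -0.458, 0.539]
force: [-0.3, 0.3, -6.2]
grip_width: 0.705
```

jog_arm([
  {"x": 0.8, "y": 0, "z": 0, "rx": 0, "ry": 0, "rz": 0, "hand": 54},
  {"x": 0.8, "y": 0, "z": 0, "rx": 0, "ry": 0, "rz": 0, "hand": 54},
  {"x": 0, "y": 0, "z": 0, "rx": 0, "ry": 0, "rz": 0, "hand": 54},
])

```text
time_s: 30.35
eef_pos: [459.8, -21.1, 31.9]
ee_rot: [-0.458, -0.539, -0.458, 0.539]
force: [1.0, 0.1, -6.4]
grip_width: 0.701
```

jog_arm([
  {"x": 0.6, "y": 0, "z": 0, "rx": 0, "ry": 0, "rz": 0, "hand": 54},
  {"x": 0.5, "y": 0, "z": 0, "rx": 0, "ry": 0, "rz": 0, "hand": 54},
  {"x": 0, "y": 0, "z": 0, "rx": 0, "ry": 0, "rz": 0, "hand": 54},
])

```text
time_s: 30.72
eef_pos: [459.9, -21.0, 31.7]
ee_rot: [0.458, 0.539, 0.458, -0.538]
force: [-5.5, 2.5, 6.5]
grip_width: 0.707
```

jog_arm([
  {"x": 0, "y": 0, "z": 0, "rx": 0, "ry": 0, "rz": 0, "hand": 72},
  {"x": 0, "y": 0, "z": 0, "rx": 0, "ry": 0, "rz": 0, "hand": 85},
  {"x": 0, "y": 0, "z": 0, "rx": 0, "ry": 0, "rz": 0, "hand": 85},
  {"x": 0, "y": 0, "z": 0, "rx": 0, "ry": 0, "rz": 0, "hand": 85},
])

```text
time_s: 31.22
eef_pos: [459.9, -21.2, 30.9]
ee_rot: [0.458, 0.539, 0.458, -0.539]
force: [-0.1, 0.2, 0.5]
grip_width: 0.996
```

jog_arm([
  {"x": -15, "y": 0, "z": 0, "rx": 0, "ry": 0, "rz": 0, "hand": 85},
  {"x": -30, "y": 0, "z": 0, "rx": 0, "ry": 0, "rz": 0, "hand": 85},
  {"x": -40, "y": 0, "z": 0, "rx": 0, "ry": 0, "rz": 0, "hand": 85},
  {"x": -40, "y": 0, "z": 0, "rx": 0, "ry": 0, "rz": 0, "hand": 85},
  {"x": -30, "y": 0, "z": 20, "rx": 0, "ry": 0, "rz": 0, "hand": 85},
])

```text
time_s: 31.85
eef_pos: [456.8, -40.5, 187.6]
ee_rot: [0.459, 0.538, 0.458, -0.538]
force: [-0.1, -0.9, 0.3]
grip_width: 0.996
```

jog_arm([
  {"x": -15, "y": 0, "z": 40, "rx": 0, "ry": 0, "rz": 0, "hand": 85},
  {"x": 0, "y": 0, "z": 40, "rx": 0, "ry": 0, "rz": 0, "hand": 85},
  {"x": 0, "y": 0, "z": 20, "rx": 0, "ry": 0, "rz": 0, "hand": 85},
  {"x": 0, "y": 0, "z": 0, "rx": 0, "ry": 0, "rz": 0, "hand": 85},
  {"x": 0, "y": 0, "z": 0, "rx": 0, "ry": 0, "rz": 0, "hand": 85},
])

```text
time_s: 32.48
eef_pos: [440.7, -138.9, 200.8]
ee_rot: [0.458, 0.539, 0.458, -0.538]
force: [0.4, 1.1, 0.1]
grip_width: 0.995
```

```bash
python3 -c "
from h import *
go([459.5,-21.2,200])
a=np.array([np.sin(-.16),-np.cos(-.16),0]);e=np.array([445.6,-107,16])
ov=[]
for k,r,h in((1,22,54),(0,27,58),(-1,32,62),(-2,17,50)):
  X=e+88*k*a; ov+=[(X+[0,0,h],r)]
look(19,(130,380,0,250),ov)
b=cv2.cvtColor(capture('scene'),cv2.COLOR_RGB2BGR);cv2.imwrite('pics/scene19.png',b)
cv2.imwrite('pics/scene19z.png',cv2.resize(b[90:240,90:350],None,fx=3,fy=3,interpolation=2))
b=cv2.cvtColor(capture('top'),cv2.COLOR_RGB2BGR);cv2.imwrite('pics/top19.png',b)
"
```

```text
t 32.475 p [ 440.7 -138.9  200.8] yaw -0.1604 tilt [-0.0001  0.0003] F [0.4 1.1 0.1] g 85.0 tooldelta [   0.9   -0.2 -119.2]
```

View pics/lk19.png

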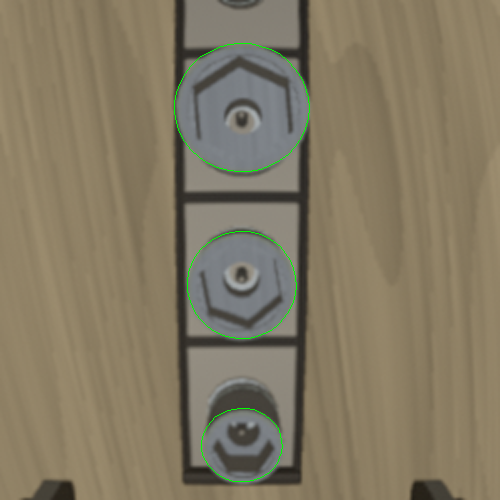

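View pics/scene19z.png

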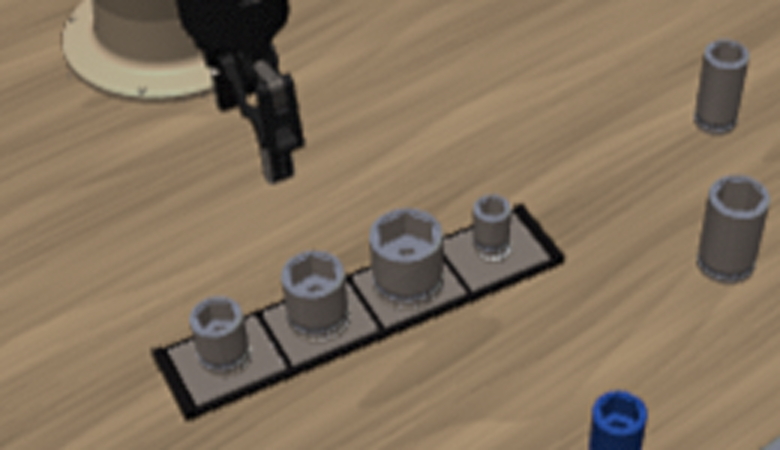

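View pics/top19.png

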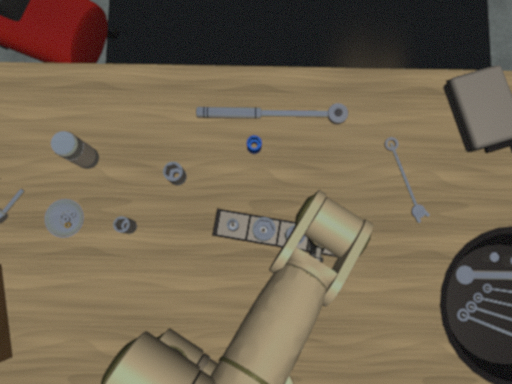

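```bash
python3 -c "
from rig import *
print(finish_job(), sense()['time_s'])"
```

```text
the job is handed in; nothing more can be done
the job is handed in; nothing more can be done
```

All four standard-length sockets (44, 54, 34 and 64 mm, placed in that order) now stand upright on their matching seats, hexagon up, each over its post. I handed the job in at about 32.6 s. Each socket was lowered until the wrist force showed it touching the seat, at most about 13 N above the held weight, and only then released.

- **Fit:** In the last wrist and scene pictures, the 44, 54 and 64 mm rims match the seat centres to about 1 mm. The post is visible inside each of those bores.
- **Small offsets:** The 34 mm socket sits 1–1.5 mm off its seat centre. The 44 mm socket looked up to about 2 mm off in one earlier view, which disagrees with the last picture. The bores leave 6 mm of play around the posts, so I did not correct either.
- **Left alone:** Both deep sockets and the blue one were not touched and stand where they were. The gripper ended clear of everything, with the TCP at 200 mm height.
- **Camera disagreement:** The top camera's positions differed from the robot's by 1 to 4 mm. I corrected for this with the wrist camera at each grasp and seat.

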